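Clamp the board and probe its round test pad

ROBOT

A 7-joint arm with a two-finger parallel gripper is mounted at the origin on the work surface. World frame = base frame: x ahead of the robot, y to its left, z up, the work surface at z = 0. Lengths are in mm, angles in rad, forces in N, time in s.
With the tool pointing down it reaches from about 425 to 1025 mm from the base axis. Payload 9.4 kg.
Tool frame: the origin (TCP) lies at the centre of the arm's flange, where the gripper is bolted on; the fingertips stand 186 mm ahead of it and the grasp point (between the pads) lies 167 mm ahead of it (arm.tcp_to_grasp is the distance from the TCP to the grasp point, in mm); y points along the fingers, x is the direction in which the jaws open and shut, and the axes are right-handed (so a half turn about y gives the same grasp; the last joint's range is limited). The gripper opens to 93 mm and grips with 3 to 60 N. Pads are 15 mm wide; open, the fingers measure 128 mm over their backs; the gripper's body (75 mm by 188 mm) begins 65 mm behind the grasp point.
Start: joints at [-1.334, 0.599, -0.003, 1.599, 0.002, 0.943, -0.08], TCP at [223.786, 689.597, 404.718] pointing down, gripper open.
Joint ranges: [-2.57, 2.57], [-0.35, 1.97], [-1.29, 1.29], [0.11, 2.56], [-1.05, 4.19], [0.11, 1.86], [-2.63, 2.63]. Speed limits (rad/s): [2.22, 2.22, 3.01, 3.01, 3.14, 3.14, 3.14].

INTERFACE

Orientations are given as a rotation vector (axis times angle).
In Python, from workcell import arm gives the robot as it stands. The module is installed in compiled form; this text tells all that it offers.
- The arm moves only by the tool servo_tool, never from a script. Its argument "increments" is a list of rows, each an object of numbers: "rx", "ry", "rz": the turn, a rotation vector about the tool's x, y, z in degrees; "x", "y", "z": the shift along the tool's x, y, z in cm; "grip": the finger opening in cm, from 0 to 9.3. In form: [{"rx": .., "ry": .., "rz": .., "x": .., "y": .., "z": .., "grip": ..}, ...]. A call has exactly 10 rows; each row shifts and turns the commanded pose from where the row before left it, along the tool's axes as they then stand; what a row does not reach is not made up. A row lasts 1/10 s, in which the tool goes at most 50 mm and 8.59 degrees, less where a joint would pass 70% of its speed; a pose out of reach is approached as far as the arm can. A call is refused whole if a number of a shift passes 5 or a number of a turn 8.59, either way. A call with a gripper value outside its range is refused whole. The fingers move at their own pace and stop on an object; "force" is the grip in N (left out, the last holds). Time passes only in rows, so rows that do not move let the fingers close, or fill a call up. It gives the time, the measured TCP pose, the force and the opening at its end, in the units of the state.
- arm.sense(): the state, without advancing time (a new reading comes with each control period).
- arm.read_camera(name): name is "scene" or "top"; returns a dict with "color" (480x640x3 uint8, red, green, blue), "fx", "fy", "cx", "cy" (pixels), "rvec" (rotation vector, rad) and "tvec" (3), from world to camera coordinates, as OpenCV has them. Camera axes: x right, y down, z forward; pixel columns grow to the right and rows downward; lengths in mm; the calibration is good to about 2 mm. A picture is of the moment at which its call begins. There is no depth.
- arm.hand_in(): hands the job in, once; it reports no verdict.
The state is a dict: "time": time; "joint_pos": joint angles; "qd": joint speeds; "tau": joint torques, N m; "eef_pos": TCP position; "ee_rot": TCP orientation; "ft_force": force on the tool from outside, world axes, zero at the start; "torque": the same for the moment, N m; "opening": finger opening in mm.
Only numpy, scipy, OpenCV 4.12 (cv2) and the standard library are available. Lean on these libraries where they do the work, as an engineer would, in place of code of your own. Each camera call takes 0.05 s, during which the arm holds its last target.

TASK

First lower the hold-down frame of the test fixture gently all the way onto its stop over the circuit board; then take the spring-tipped test probe out of its holder and hold it upright with its needle on the middle of the flat round test pad on the board, pressing lightly so that the needle is partly pushed in, about half way, but not bottomed. The program finishes while the robot is still holding the probe there; leave everything else on the bench where it is.

Things in the scene. Friction and masses are not known exactly. Their poses are not given: they have to be found in the camera images.
- fixture: board test fixture fixed to the table: grey base 220 (its x) x 170 (its y) x 25 mm thick with a green circuit board on it (top at 31 mm; low parts on it reach 43 mm). Origin: centre of the base's underside; z up; x points to the hinge side, away from the robot within about 0.35 rad. An aluminium hold-down frame with an open window 164 x 108 mm is hinged along its far (+x) edge
- frame (a joint): angle of the hold-down frame, rad: 0 = down flat on its stop (the frame's top is then 43 mm above the table), grows as it is raised; starts 0.5 to 0.9. The hinge is stiff with friction: the frame stays wherever it is left, does not spring back, and needs only about 1 to 3 N down on its bar to lower
- frame_bar (a point): middle of the frame's handle: a steel rod 12 mm thick, 84 mm long over its round ends, parallel to the hinge, on two pegs above the free (near) edge of the frame. The point is on the rod's centre line, 191 mm along the frame from the hinge and 30 mm above the frame's mid-plane (68 mm above the table when the frame is down)
- frame_hinge (a point): point on the hinge axis, in the middle of the frame's width, 38 mm above the table; the axis is the fixture's y axis. The frame turns about it; raising it lifts the near edge
- pad_round: the flat round metal test pad, 20 mm across, 2 mm thick, on the circuit board inside the frame's window; the only round pad (the other two pads are 14 mm squares of the same metal; two little capacitor cans on the board, 12 mm across and 12 mm tall, are not pads). Origin: centre of its underside; which of the three places it has varies
- pad_top (a point): centre of the round pad's upper face, 33 mm above the table
- probe: pen-like test probe without a lead, 136 mm long, about 100 g. Origin: the end of its needle when the needle is out; z runs up its axis, from needle to grip. Needle 5 mm thick (0 to 24 mm), black nose 18 mm thick (to 60), collar 32 mm across (60 to 66), grey round grip 24 mm across (66 to 136). Stands upright in its holder at the start, needle down, hanging by the collar
- tip_point (a point): the rounded end of the needle; moves with the needle
- probe_tip (a joint): how far the needle is pushed into the probe, m: 0 out, 0.010 fully in. Spring: 0.6 N to start, then 0.3 N per mm, 3.6 N when nearly fully in
- holder: black block 66 x 66 x 70 mm tall fixed to the table, with a 23 mm hole right through from above in which the probe stands; the collar's underside rests on its top, so the probe must rise 60 mm to come out. Origin: centre of the underside. It stands to the left or to the right of the fixture
- spool: grey flanged spool, 60 mm across, 46 mm tall, standing on its end; a bystander
- meter: dark grey hand multimeter lying on its back, 170 x 85 x 42 mm; a bystander
- screwdriver: screwdriver lying on the table; a bystander
- pen: black pen lying on the table, 140 mm long, 10 mm thick; a bystander
- capacitor: bare metal can, 35 mm across, 50 mm tall, standing; a bystander
- terminals: white terminal strip, 60 x 20 x 16 mm; a bystander
Not all that is in view belongs to the job. What is shaped like the probe but purple is not meant. Leave any yellow look-alike of the holder alone.

How it is judged:
By the outcome, as a careful person would: the job done as asked, in the order asked, and still so for the second after the job is handed in, while the arm keeps its last pose, push and grip.
It also fails if it takes over 54 s, if anything falls off the work surface, if the arm or the gripper's body presses on something with over 40 N, if the wrist force passes 120 N, or if a joint passes its speed limit or range.

## Working session

There is one attempt and no reset: what is moved stays moved. The work goes in short steps, Python scripts to look and compute and a tool call to move; the robot and the scene stay as the last step left them, time stands still between calls to the robot, and variables do not carry over. Pictures are saved under pics/ and viewed, and the job is handed in when it is done.

Besides the shell and the picture viewer there is one more tool, called after "Call:" by a JSON object that holds its "name" and its "arguments". servo_tool: Moves the arm, as the interface text tells. Its arguments: {"type":"object","properties":{"increments":{"type":"array","items":{"type":"object","properties":{"rx":{"type":"number"},"ry":{"type":"number"},"rz":{"type":"number"},"x":{"type":"number"},"y":{"type":"number"},"z":{"type":"number"},"grip":{"type":"number"}}}},"force":{"type":"number"}},"required":["increments"]}

```bash
mkdir -p pics; cat > h.py <<'E'
import numpy as np, cv2, pickle
from workcell import arm
def snap(name,tag):
    d=arm.read_camera(name); cv2.imwrite(f'pics/{tag}.png',d['color'][:,:,::-1]); pickle.dump(d,open(f'{tag}.pkl','wb')); return d
def load(tag): return pickle.load(open(f'{tag}.pkl','rb'))
def K(d): return np.array([[d['fx'],0,d['cx']],[0,d['fy'],d['cy']],[0,0,1.]])
def ray(d,u,v):
    R=cv2.Rodrigues(np.array(d['rvec'],float))[0]; t=np.array(d['tvec'],float).ravel()
    return -R.T@t, R.T@(np.linalg.inv(K(d))@[u,v,1])
def at(d,u,v,z):
    c,r=ray(d,u,v); return c+r*(z-c[2])/r[2]
def proj(d,P):
    return cv2.projectPoints(np.array(P,float).reshape(-1,3),np.array(d['rvec'],float),np.array(d['tvec'],float),K(d),None)[0][:,0]
def tri(a,b):
    (c1,r1),(c2,r2)=a,b
    A=np.stack([r1,-r2],1); s=np.linalg.lstsq(A,c2-c1,rcond=None)[0]
    p,q=c1+r1*s[0],c2+r2*s[1]; return (p+q)/2,np.linalg.norm(p-q)
def crop(tag,x0,y0,w,h,s):
    i=cv2.imread(f'pics/{tag}.png')[y0:y0+h,x0:x0+w]; cv2.imwrite(f'pics/{tag}_c{x0}_{y0}_{s}.png',cv2.resize(i,None,fx=s,fy=s,interpolation=cv2.INTER_CUBIC))
E
python3 - <<'E'
from h import *
for n in('scene','top'):
    d=snap(n,n+'0'); print(n,d['fx'],d['cx'],d['cy'],ray(d,320,240))
s=arm.sense(); print({k:np.round(v,3) for k,v in s.items()}, arm.tcp_to_grasp)
E
```

```text
scene 590.8578615658553 322.4958896029168 234.89930660012396 (array([1169.9125392 , -509.0559758 , 1094.28763009]), array([-0.49446378,  0.36204033, -0.79026877]))
top 481.36056921769745 311.92399839359786 234.337988856506 (array([ 443.21026349,  -19.06784054, 1123.62720405]), array([ 0.08205275, -0.01982127, -0.99664151]))
{'time': np.float64(0.1), 'joint_pos': array([-1.334,  0.6  , -0.003,  1.6  ,  0.002,  0.943, -0.08 ]), 'qd': array([-0.002,  0.   ,  0.001, -0.002,  0.   ,  0.001, -0.001]), 'tau': array([ 5.0000e-03, -7.6656e+01,  1.5020e+00, -2.5294e+01, -5.2000e-02,
        1.4000e-02,  0.0000e+00]), 'eef_pos': array([223.723, 689.44 , 403.948]), 'ee_rot': array([-1.342, -0.974,  0.976]), 'ft_force': array([-0.265, -0.311, -0.217]), 'torque': array([0.019, 0.043, 0.014]), 'opening': np.float64(92.808)} 167.3
```

```bash
ls pics
```

```text
scene0.png
top0.png
```

View pics/scene0.png

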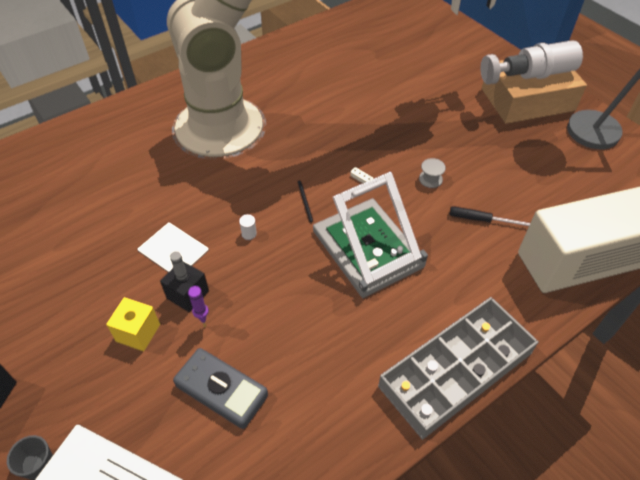

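View pics/top0.png

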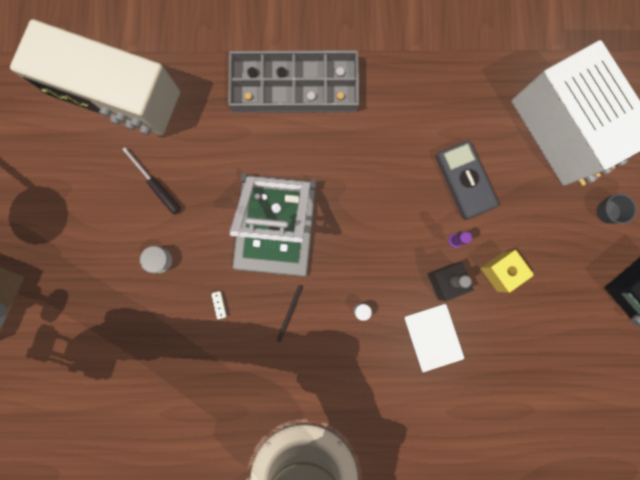

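The fixture is at top (275,225) and scene (370,245), with the frame raised. The black holder with the grey probe is at top (455,282) and scene (183,285). The purple look-alike lies at top (460,239), and the yellow block is at top (508,271). I'll enlarge these.

```bash
python3 - <<'E'
from h import *
crop('top0',220,160,130,130,6); crop('top0',415,215,130,98,6)
crop('scene0',295,160,140,140,5); crop('scene0',100,225,133,133,5)
E
ls pics
```

```text
scene0.png
scene0_c100_225_5.png
scene0_c295_160_5.png
top0.png
top0_c220_160_6.png
top0_c415_215_6.png
```

View pics/top0_c220_160_6.png

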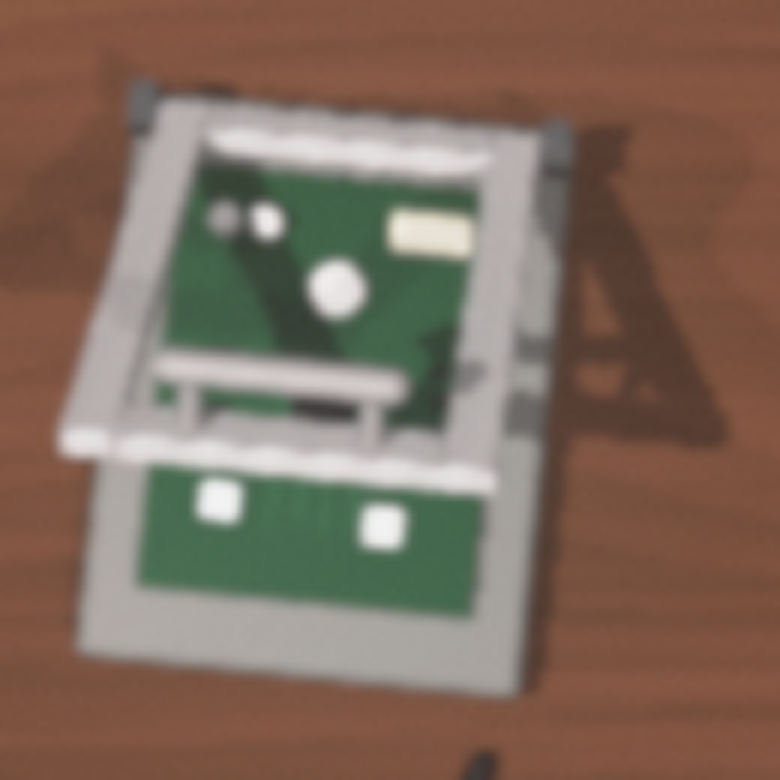

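View pics/top0_c415_215_6.png

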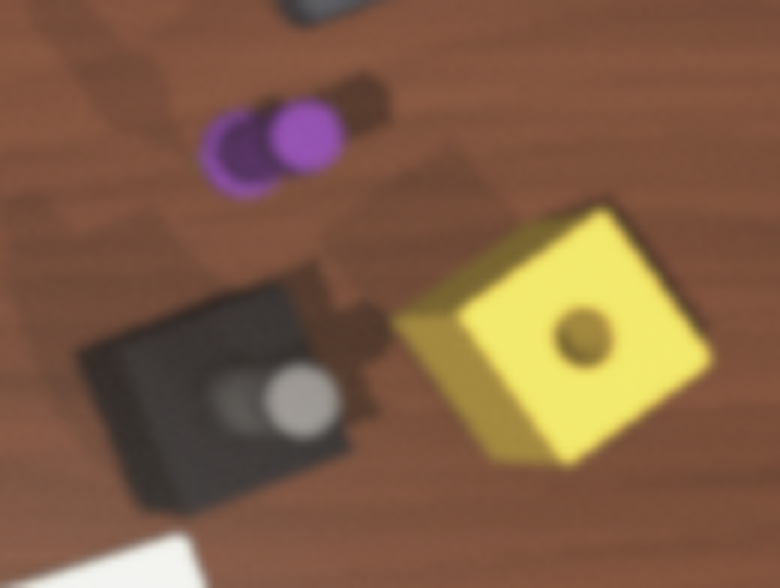

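View pics/scene0_c295_160_5.png

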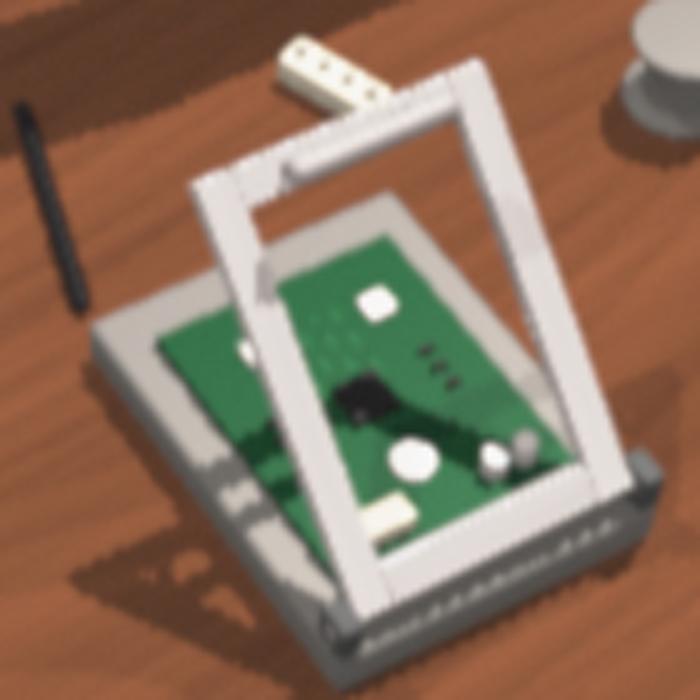

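View pics/scene0_c100_225_5.png

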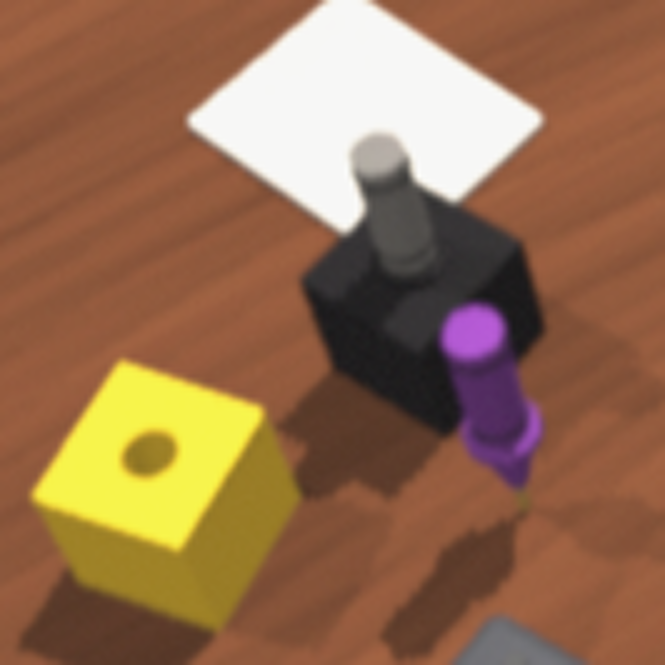

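```bash
python3 - <<'E'
from h import *
T=load('top0');S=load('scene0')
f=lambda x0,y0,s,u,v:(x0+(u+.5)/s-.5,y0+(v+.5)/s-.5)
t1=lambda u,v:f(220,160,6,u,v); t2=lambda u,v:f(415,215,6,u,v); s1=lambda u,v:f(295,160,5,u,v); s2=lambda u,v:f(100,225,5,u,v)
def both(n,a,b,z=None):
    p,e=tri(ray(T,*a),ray(S,*b)); print(n,'tri',p.round(1),'err',round(e,1), *( [at(T,*a,z).round(1),at(S,*b,z).round(1)] if z else []))
both('pad',t1(337,288),s1(413,460),33)
both('sqL(right in top)',t1(382,527),s1(250,352),32)
both('sq other',t1(219,501),s1(377,303),32)
both('probe top',t2(302,401),s2(381,155),146)
both('bar right end',t1(405,387),s1(292,170))
both('frame corner R outer near',t1(495,480),s1(195,185))
both('frame corner L outer near',t1(62,440),s1(487,62))
print('base nearL,R',at(T,*t1(80,655),25),at(T,*t1(520,693),25))
print('scene base corners near-left', at(S,*s1(390,193),25), 'near right',at(S,*s1(93,330),25))
print('board near', at(T,*t1(138,585),31),at(T,*t1(472,615),31))
print('holder top corners', [at(T,*t2(*c),70)[:2].round(1) for c in((120,345),(278,283),(350,448),(185,515))])
print('holder top corners S', [at(S,*s2(*c),70)[:2].round(1) for c in((303,283),(395,180),(522,243))])
for n,p in dict(screwdriver=(160,190),spool=(155,260),term=(219,305),pen=(290,312),cap=(363,312),purple=(462,239),meter=(467,180),yellow=(512,271)).items(): print(n,at(T,*p,20)[:2].round(0))
E
```

```text
pad tri [608.1  60.3  34.4] err 1.2 [608.   59.9  33. ] [607.6  61.6  33. ]
sqL(right in top) tri [515.9  41.7  32.4] err 2.7 [516.7  42.8  32. ] [514.9  40.7  32. ]
sq other tri [527.2 105.   33.8] err 1.5 [526.9 104.6  32. ] [526.4 106.7  32. ]
probe top tri [ 438.6 -330.3  144.9] err 2.4 [ 438.  -331.1  146. ] [ 440.3 -329.7  146. ]
bar right end tri [551.1  26.5 197.7] err 1.2
frame corner R outer near tri [522.4  -1.8 181.2] err 2.1
frame corner L outer near tri [537.6 141.8 179.9] err 5.7
base nearL,R [469.13671345 157.79688915  25.        ] [453.78690343  -9.0450915   25.        ]
scene base corners near-left [471.91742157 159.64164984  25.        ] near right [457.15498485  -7.03370207  25.        ]
board near [495.27942049 135.15712613  31.        ] [483.2091391    8.89748866  31.        ]
holder top corners [array([ 458.2, -289.7]), array([ 480.4, -348.1]), array([ 420.5, -372.1]), array([ 396.7, -311.4])]
holder top corners S [array([ 422. , -372.1]), array([ 397.2, -316.6]), array([ 457.6, -288.8])]
screwdriver [653. 330.]
spool [490. 337.]
term [387. 189.]
pen [371.  28.]
cap [ 370. -137.]
purple [ 535. -368.]
meter [ 672. -385.]
yellow [ 460. -480.]
```

```bash
cat >> h.py <<'E'
from scipy.spatial.transform import Rotation as Ro
def state():
    s=arm.sense(); R=Ro.from_rotvec(s['ee_rot']).as_matrix(); p=np.array(s['eef_pos']); g=p+R[:,1]*167.3
    print('t',round(float(s['time']),2),'tcp',p.round(1),'grasp',g.round(1),'tip',(p+R[:,1]*186).round(1),'open',round(float(s['opening']),1)); print('tool axes (cols x,y,z)\n',R.round(3)); print('F',np.round(s['ft_force'],2),'q',np.round(s['joint_pos'],2)); return s,R,p
def delta(target_tip, L=186., yawdeg=None):
    """shift (cm, tool axes now) taking the point L ahead of tcp to target"""
    s,R,p=state(); d=R.T@(np.array(target_tip)-(p+R[:,1]*L)); print('shift cm in tool axes',(d/10).round(2)); return d/10
E
python3 - <<'E'
from h import *
state()
E
```

```text
t 0.1 tcp [223.7 689.4 403.9] grasp [223.7 689.2 236.6] tip [223.7 689.2 217.9] open 92.8
tool axes (cols x,y,z)
 [[ 0.309 -0.    -0.951]
 [ 0.951 -0.001  0.309]
 [-0.001 -1.    -0.   ]]
F [-0.26 -0.31 -0.22] q [-1.33  0.6  -0.    1.6   0.    0.94 -0.08]
```

Call:
{"name": "servo_tool", "arguments": {"increments": [{"ry": 8.59,"y": -0.4,"grip": 0},{"ry": 8.59,"y": -0.4,"grip": 0},{"ry": 8.59,"y": -0.4,"grip": 0},{"ry": 8.59,"y": -0.4,"grip": 0},{"ry": 8.59,"y": -0.4,"grip": 0},{"ry": 8.59,"y": -0.4,"grip": 0},{"ry": 8.59,"y": -0.4,"grip": 0},{"ry": 8.59,"y": -0.4,"grip": 0},{"ry": 8.59,"y": -0.4,"grip": 0},{"grip": 0}], "force": 20}}

```text
$.increments[0]: bad value
```

```bash
python3 - <<'E'
from h import *
delta([555,68,240])
E
```

```text
t 0.1 tcp [223.7 689.4 403.9] grasp [223.7 689.2 236.6] tip [223.7 689.2 217.9] open 92.8
tool axes (cols x,y,z)
 [[ 0.309 -0.    -0.951]
 [ 0.951 -0.001  0.309]
 [-0.001 -1.    -0.   ]]
F [-0.26 -0.31 -0.22] q [-1.33  0.6  -0.    1.6   0.    0.94 -0.08]
shift cm in tool axes [-48.86  -2.13 -50.69]
```

Call:
{"name": "servo_tool", "arguments": {"increments": [{"rx": 0,"ry": 8.5,"rz": 0,"x": 0,"y": -0.4,"z": 0,"grip": 0},{"rx": 0,"ry": 8.5,"rz": 0,"x": 0,"y": -0.4,"z": 0,"grip": 0},{"rx": 0,"ry": 8.5,"rz": 0,"x": 0,"y": -0.4,"z": 0,"grip": 0},{"rx": 0,"ry": 8.5,"rz": 0,"x": 0,"y": -0.4,"z": 0,"grip": 0},{"rx": 0,"ry": 8.5,"rz": 0,"x": 0,"y": -0.4,"z": 0,"grip": 0},{"rx": 0,"ry": 8.5,"rz": 0,"x": 0,"y": -0.4,"z": 0,"grip": 0},{"rx": 0,"ry": 8.5,"rz": 0,"x": 0,"y": -0.4,"z": 0,"grip": 0},{"rx": 0,"ry": 8.5,"rz": 0,"x": 0,"y": -0.4,"z": 0,"grip": 0},{"rx": 0,"ry": 8.5,"rz": 0,"x": 0,"y": -0.4,"z": 0,"grip": 0},{"rx": 0,"ry": 0.5,"rz": 0,"x": 0,"y": 0,"z": 0,"grip": 0}], "force": 20}}

```text
time: 1.1
eef_pos: [223.5, 689.8, 440.7]
ee_rot: [-1.57, 0.07, -0.07]
ft_force: [-1.6, 0.2, 0.1]
opening: 17.8
```

```bash
python3 - <<'E'
from h import *
delta([555,68,240])
E
```

```text
t 1.1 tcp [223.5 689.8 440.7] grasp [223.5 689.7 273.4] tip [223.5 689.7 254.7] open 17.8
tool axes (cols x,y,z)
 [[ 0.996  0.     0.089]
 [-0.089 -0.     0.996]
 [ 0.    -1.    -0.   ]]
F [-1.61  0.16  0.07] q [-1.56  0.59  0.38  1.58 -0.25  1.02 -1.2 ]
shift cm in tool axes [ 38.54   1.49 -58.98]
```

Call:
{"name": "servo_tool", "arguments": {"increments": [{"rx": 0,"ry": 0,"rz": 0,"x": 1.9,"y": 0,"z": -2.9,"grip": 0},{"rx": 0,"ry": 0,"rz": 0,"x": 1.9,"y": 0,"z": -2.9,"grip": 0},{"rx": 0,"ry": 0,"rz": 0,"x": 1.9,"y": 0,"z": -2.9,"grip": 0},{"rx": 0,"ry": 0,"rz": 0,"x": 1.9,"y": 0,"z": -2.9,"grip": 0},{"rx": 0,"ry": 0,"rz": 0,"x": 1.9,"y": 0,"z": -2.9,"grip": 0},{"rx": 0,"ry": 0,"rz": 0,"x": 1.9,"y": 0,"z": -2.9,"grip": 0},{"rx": 0,"ry": 0,"rz": 0,"x": 1.9,"y": 0,"z": -2.9,"grip": 0},{"rx": 0,"ry": 0,"rz": 0,"x": 1.9,"y": 0,"z": -2.9,"grip": 0},{"rx": 0,"ry": 0,"rz": 0,"x": 1.9,"y": 0,"z": -2.9,"grip": 0},{"rx": 0,"ry": 0,"rz": 0,"x": 1.9,"y": 0,"z": -2.9,"grip": 0}]}}

```text
time: 2.1
eef_pos: [388.3, 382.9, 440.5]
ee_rot: [-1.57, 0.064, -0.064]
ft_force: [-0.0, 0.5, 0.1]
opening: 0.6
```

Call:
{"name": "servo_tool", "arguments": {"increments": [{"rx": 0,"ry": 0,"rz": 0,"x": 2.0,"y": 0,"z": -3.0,"grip": 0},{"rx": 0,"ry": 0,"rz": 0,"x": 2.0,"y": 0,"z": -3.0,"grip": 0},{"rx": 0,"ry": 0,"rz": 0,"x": 2.0,"y": 0,"z": -3.0,"grip": 0},{"rx": 0,"ry": 0,"rz": 0,"x": 2.0,"y": 0,"z": -3.0,"grip": 0},{"rx": 0,"ry": 0,"rz": 0,"x": 2.0,"y": 0,"z": -3.0,"grip": 0},{"rx": 0,"ry": 0,"rz": 0,"x": 2.0,"y": 0,"z": -3.0,"grip": 0},{"rx": 0,"ry": 0,"rz": 0,"x": 2.0,"y": 0,"z": -3.0,"grip": 0},{"rx": 0,"ry": 0,"rz": 0,"x": 2.0,"y": 0,"z": -3.0,"grip": 0},{"rx": 0,"ry": 0,"rz": 0,"x": 2.0,"y": 0,"z": -3.0,"grip": 0},{"rx": 0,"ry": 0,"rz": 0,"x": 1.0,"y": 0,"z": -2.0,"grip": 0}]}}

```text
time: 3.1
eef_pos: [553.0, 76.3, 440.6]
ee_rot: [-1.571, 0.066, -0.067]
ft_force: [0.1, -0.4, 0.4]
opening: 0.5
```

```bash
python3 - <<'E'
from h import *
delta([555,68,206])
snap('scene','s1'); crop('s1',250,100,200,200,4)
E
```

```text
t 3.1 tcp [553.   76.3 440.6] grasp [553.1  76.1 273.3] tip [553.1  76.1 254.6] open 0.5
tool axes (cols x,y,z)
 [[ 0.996  0.001  0.084]
 [-0.084 -0.001  0.996]
 [ 0.001 -1.    -0.001]]
F [ 0.09 -0.42  0.39] q [-0.57  0.38  0.46  1.97 -0.22  0.84 -0.08]
shift cm in tool axes [ 0.25  4.86 -0.79]
```

View pics/s1.png

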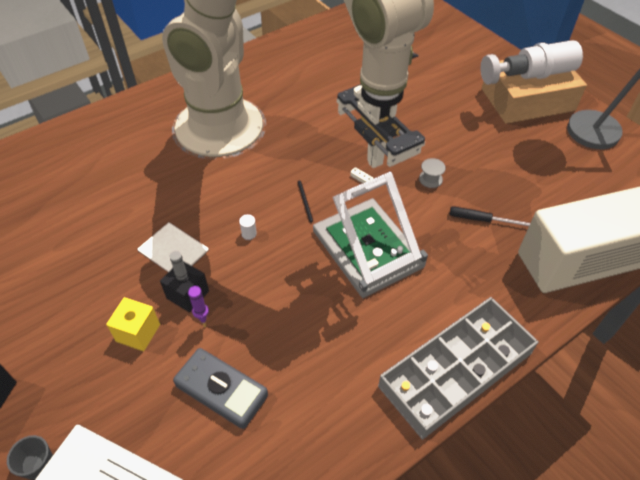

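```bash
python3 - <<'E'
from h import *
S=load('s1'); print(proj(S,[[553,76,255],[555,68,198],[551,26,198],[555,110,198]]))
crop('s1',300,60,160,150,5)
E
```

```text
[[374.11970595 164.1542754 ]
 [369.68389096 185.97732336]
 [352.48877073 193.63457879]
 [385.27322662 177.364607  ]]
```

View pics/s1_c300_60_5.png

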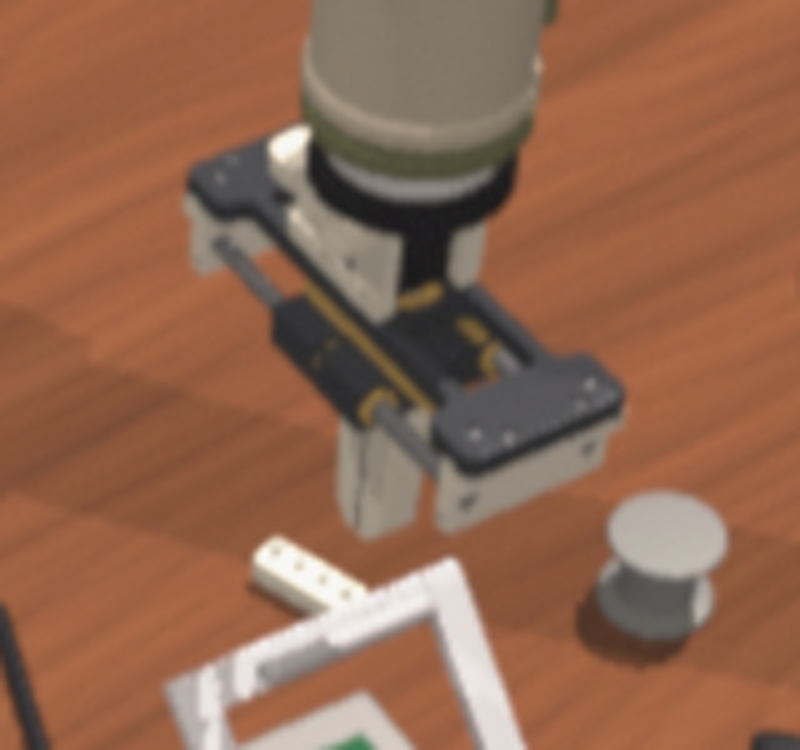

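Call:
{"name": "servo_tool", "arguments": {"increments": [{"rx": 0,"ry": 0,"rz": 0,"x": 0.1,"y": 0.8,"z": -0.3,"grip": 0},{"rx": 0,"ry": 0,"rz": 0,"x": 0.1,"y": 0.8,"z": -0.3,"grip": 0},{"rx": 0,"ry": 0,"rz": 0,"x": 0,"y": 0.8,"z": -0.2,"grip": 0},{"rx": 0,"ry": 0,"rz": 0,"x": 0,"y": 0.8,"z": 0,"grip": 0},{"rx": 0,"ry": 0,"rz": 0,"x": 0,"y": 0.6,"z": 0,"grip": 0},{"rx": 0,"ry": 0,"rz": 0,"x": 0,"y": 0.3,"z": 0,"grip": 0},{"rx": 0,"ry": 0,"rz": 0,"x": 0,"y": 0.2,"z": 0,"grip": 0},{"rx": 0,"ry": 0,"rz": 0,"x": 0,"y": 0.2,"z": 0,"grip": 0},{"rx": 0,"ry": 0,"rz": 0,"x": 0,"y": 0.2,"z": 0,"grip": 0},{"rx": 0,"ry": 0,"rz": 0,"x": 0,"y": 0.1,"z": 0,"grip": 0}]}}

```text
time: 4.15
eef_pos: [553.3, 70.7, 392.7]
ee_rot: [-1.57, 0.068, -0.068]
ft_force: [-0.6, 0.6, -0.2]
opening: 0.8
```

```bash
python3 - <<'E'
from h import *
state()
a=np.linspace(.82,0,26)
h=191*np.cos(a)-30*np.sin(a); z=44+191*np.sin(a)+30*np.cos(a)
for i in range(26): print(round(a[i],3),(h[i]-108.4).round(1),z[i].round(1))
E
```

```text
t 4.15 tcp [553.3  70.7 392.7] grasp [553.4  70.7 225.4] tip [553.4  70.7 206.7] open 0.8
tool axes (cols x,y,z)
 [[ 0.996  0.     0.087]
 [-0.087  0.     0.996]
 [ 0.    -1.     0.   ]]
F [-0.6   0.57 -0.23] q [-0.53  0.44  0.43  2.02 -0.27  0.74 -0.03]
0.82 -0.0 204.1
0.787 5.2 200.5
0.754 10.2 196.7
0.722 15.2 192.7
0.689 20.0 188.6
0.656 24.7 184.3
0.623 29.2 179.8
0.59 33.6 175.2
0.558 37.8 170.5
0.525 41.9 165.7
0.492 45.8 160.7
0.459 49.5 155.5
0.426 53.1 150.3
0.394 56.5 145.0
0.361 59.7 139.5
0.328 62.8 133.9
0.295 65.6 128.3
0.262 68.3 122.5
0.23 70.8 116.7
0.197 73.0 110.8
0.164 75.1 104.8
0.131 77.0 98.7
0.098 78.7 92.6
0.066 80.2 86.5
0.033 81.5 80.2
0.0 82.6 74.0
```

Call:
{"name": "servo_tool", "arguments": {"increments": [{"rx": 0,"ry": 0,"rz": 0,"x": -0.1,"y": 0.2,"z": 0,"grip": 0},{"rx": 0,"ry": 0,"rz": 0,"x": -0.2,"y": 0.2,"z": 0,"grip": 0},{"rx": 0,"ry": 0,"rz": 0,"x": -0.3,"y": 0.2,"z": 0,"grip": 0},{"rx": 0,"ry": 0,"rz": 0,"x": -0.3,"y": 0.3,"z": 0,"grip": 0},{"rx": 0,"ry": 0,"rz": 0,"x": -0.3,"y": 0.3,"z": 0,"grip": 0},{"rx": 0,"ry": 0,"rz": 0,"x": -0.3,"y": 0.3,"z": 0,"grip": 0},{"rx": 0,"ry": 0,"rz": 0,"x": -0.3,"y": 0.3,"z": 0,"grip": 0},{"rx": 0,"ry": 0,"rz": 0,"x": -0.3,"y": 0.3,"z": 0,"grip": 0},{"rx": 0,"ry": 0,"rz": 0,"x": -0.3,"y": 0.3,"z": 0,"grip": 0},{"rx": 0,"ry": 0,"rz": 0,"x": -0.3,"y": 0.3,"z": 0,"grip": 0}]}}

```text
time: 5.15
eef_pos: [526.3, 73.0, 365.6]
ee_rot: [-1.57, 0.068, -0.069]
ft_force: [0.6, -0.8, 2.0]
opening: 0.5
```

```bash
python3 - <<'E'
from h import *
state()
snap('top','t2'); crop('t2',220,160,130,130,6)
snap('scene','s2');crop('s2',295,120,160,160,5)
E
```

```text
t 5.15 tcp [526.3  73.  365.6] grasp [526.4  73.  198.3] tip [526.4  73.  179.6] open 0.5
tool axes (cols x,y,z)
 [[ 0.996  0.001  0.087]
 [-0.087  0.     0.996]
 [ 0.001 -1.     0.   ]]
F [ 0.56 -0.76  2.05] q [-0.54  0.45  0.41  2.1  -0.29  0.65 -0.02]
```

View pics/s2_c295_120_5.png

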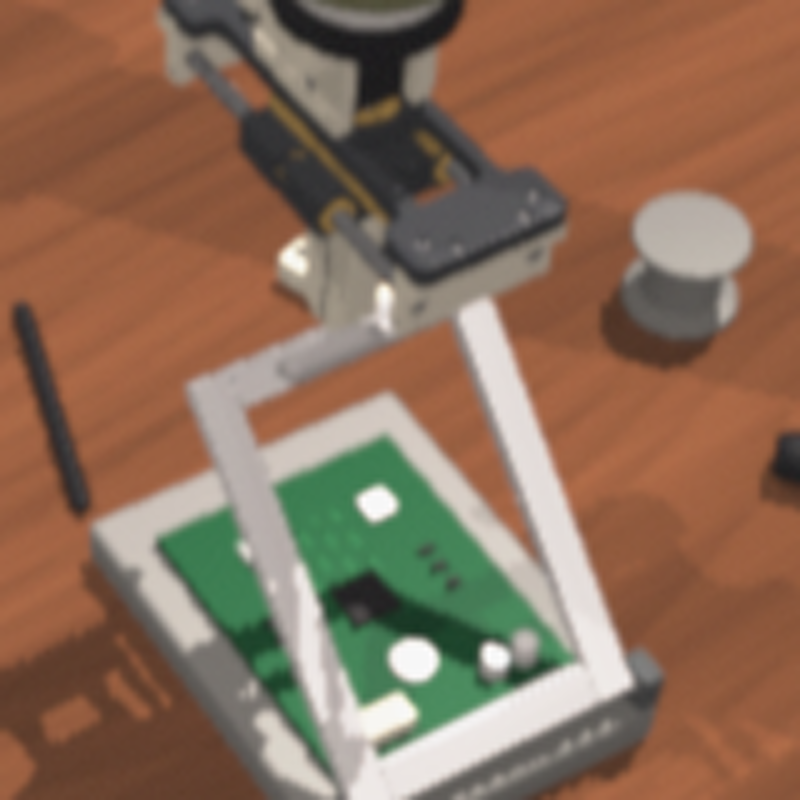

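Call:
{"name": "servo_tool", "arguments": {"increments": [{"rx": 0,"ry": 0,"rz": 0,"x": -0.4,"y": 0.5,"z": 0,"grip": 0},{"rx": 0,"ry": 0,"rz": 0,"x": -0.4,"y": 0.5,"z": 0,"grip": 0},{"rx": 0,"ry": 0,"rz": 0,"x": -0.4,"y": 0.5,"z": 0,"grip": 0},{"rx": 0,"ry": 0,"rz": 0,"x": -0.4,"y": 0.5,"z": 0,"grip": 0},{"rx": 0,"ry": 0,"rz": 0,"x": -0.4,"y": 0.5,"z": 0,"grip": 0},{"rx": 0,"ry": 0,"rz": 0,"x": -0.4,"y": 0.5,"z": 0,"grip": 0},{"rx": 0,"ry": 0,"rz": 0,"x": -0.3,"y": 0.5,"z": 0,"grip": 0},{"rx": 0,"ry": 0,"rz": 0,"x": -0.3,"y": 0.5,"z": 0,"grip": 0},{"rx": 0,"ry": 0,"rz": 0,"x": -0.3,"y": 0.5,"z": 0,"grip": 0},{"rx": 0,"ry": 0,"rz": 0,"x": -0.3,"y": 0.5,"z": 0,"grip": 0}]}}

```text
time: 6.25
eef_pos: [490.2, 76.2, 315.3]
ee_rot: [-1.57, 0.068, -0.068]
ft_force: [-3.4, 2.0, 3.3]
opening: 0.2
```

Call:
{"name": "servo_tool", "arguments": {"increments": [{"rx": 0,"ry": 0,"rz": 0,"x": -0.2,"y": 0.4,"z": 0,"grip": 0},{"rx": 0,"ry": 0,"rz": 0,"x": -0.2,"y": 0.4,"z": 0,"grip": 0},{"rx": 0,"ry": 0,"rz": 0,"x": -0.2,"y": 0.4,"z": 0,"grip": 0},{"rx": 0,"ry": 0,"rz": 0,"x": -0.2,"y": 0.4,"z": 0,"grip": 0},{"rx": 0,"ry": 0,"rz": 0,"x": -0.1,"y": 0.4,"z": 0,"grip": 0},{"rx": 0,"ry": 0,"rz": 0,"x": -0.1,"y": 0.4,"z": 0,"grip": 0},{"rx": 0,"ry": 0,"rz": 0,"x": -0.1,"y": 0.4,"z": 0,"grip": 0},{"rx": 0,"ry": 0,"rz": 0,"x": -0.1,"y": 0.4,"z": 0,"grip": 0},{"rx": 0,"ry": 0,"rz": 0,"x": -0.1,"y": 0.4,"z": 0,"grip": 0},{"rx": 0,"ry": 0,"rz": 0,"x": -0.1,"y": 0.4,"z": 0,"grip": 0}]}}

```text
time: 7.25
eef_pos: [471.8, 77.8, 274.4]
ee_rot: [-1.57, 0.077, -0.057]
ft_force: [-19.8, 6.3, 9.0]
opening: 0.8
```

```bash
python3 - <<'E'
from h import *
state()
E
```

```text
t 7.25 tcp [471.8  77.8 274.4] grasp [469.6  77.9 107.1] tip [469.4  77.9  88.4] open 0.8
tool axes (cols x,y,z)
 [[ 0.996 -0.013  0.085]
 [-0.085  0.001  0.996]
 [-0.013 -1.    -0.001]]
F [-19.85   6.27   8.97] q [-0.47  0.54  0.27  2.28 -0.4   0.38  0.05]
```

```bash
python3 - <<'E'
from h import *
snap('scene','s3');crop('s3',270,100,190,190,4)
snap('top','t3');crop('t3',200,150,180,150,4)
s=arm.sense(); print(s['ft_force'],s['torque'])
E
```

```text
[-17.25970474   6.25774335   4.13558079] [1.28453375 3.86451061 0.00828737]
```

View pics/s3_c270_100_4.png

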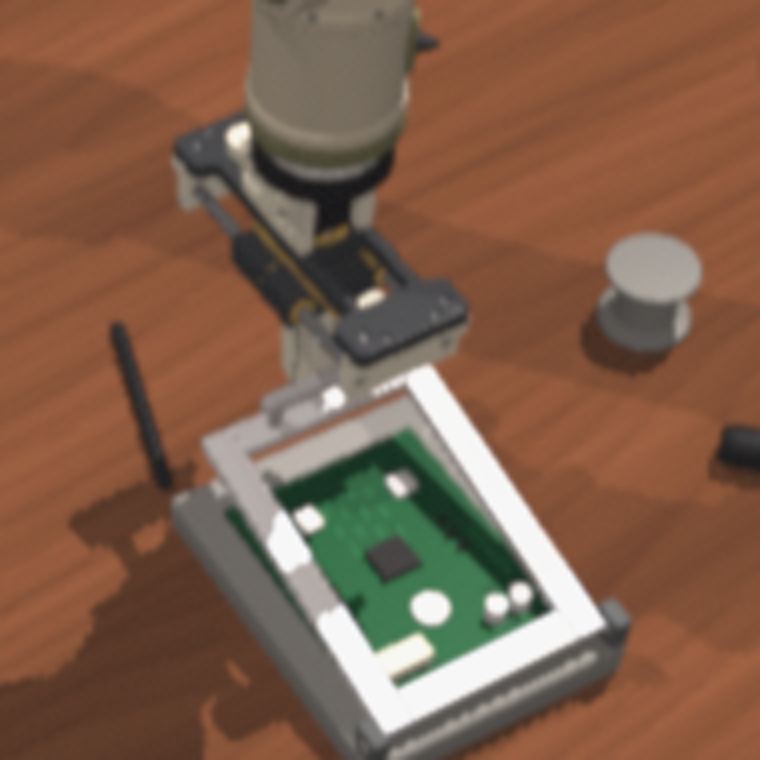

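View pics/t3_c200_150_4.png

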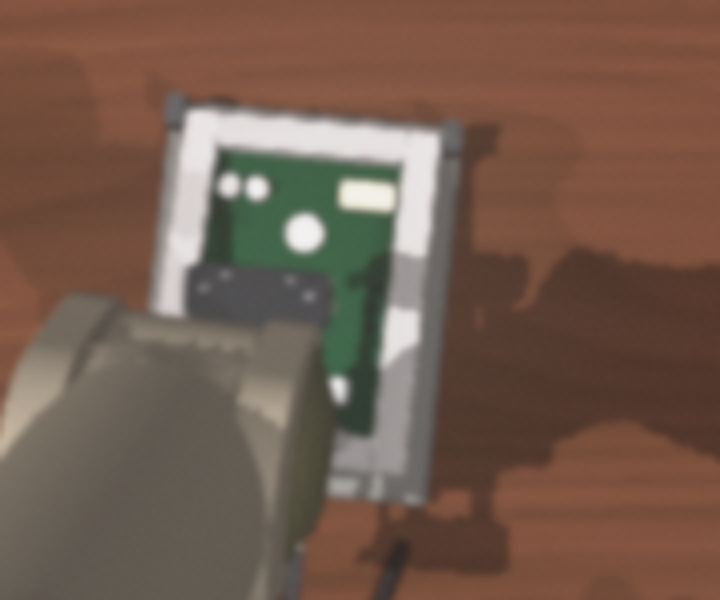

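```bash
python3 - <<'E'
from h import *
S=load('s3'); ya=np.array([0.0875,0.9962,0]); xa=np.array([.9962,-.0875,0])
H=np.array([663,58.3,38.])
for (u,v) in [(268,405),(270,398),(272,410)]:
    c,r=ray(S,270+(u+.5)/4-.5,100+(v+.5)/4-.5)
    s=((H-42*ya-c)@ya)/(r@ya); p=c+r*s; print(p.round(1),'hor',((H-p)@xa).round(1))
for a in np.arange(0,.45,.04):
    m=H-(191*np.cos(a)-30*np.sin(a))*xa+[0,0,191*np.sin(a)+30*np.cos(a)]
    e=proj(S,[m-42*ya,m+42*ya]); 
    cR=H-(196*np.cos(a))*xa+[0,0,196*np.sin(a)]+[0,0,5]-ya*72
    print(round(a,2),m.round(1),'rod R end crop',((e[0]-[270,100])*4).round(0),'L',((e[1]-[270,100])*4).round(0),'corner',((proj(S,[cR])[0]-[270,100])*4).round(0))
print(((proj(S,[[469.4,77.9,88.4]])-[270,100])*4))
crop('s3',320,170,70,60,10)
E
```

```text
[493.6  31.  120. ] hor 166.3
[495.3  30.9 127.4] hor 164.6
[497.8  30.6 119.9] hor 162.2
0.0 [472.7  75.   68. ] rod R end crop [241. 436.] L [364. 380.] corner [192. 479.]
0.04 [474.1  74.9  75.6] rod R end crop [243. 429.] L [366. 373.] corner [192. 470.]
0.08 [475.7  74.7  83.2] rod R end crop [245. 422.] L [368. 366.] corner [193. 462.]
0.12 [477.7  74.6  90.6] rod R end crop [247. 416.] L [371. 359.] corner [193. 454.]
0.16 [479.9  74.4  98. ] rod R end crop [249. 410.] L [374. 353.] corner [194. 447.]
0.2 [482.5  74.2 105.3] rod R end crop [252. 404.] L [377. 347.] corner [196. 439.]
0.24 [485.3  73.9 112.5] rod R end crop [255. 398.] L [381. 342.] corner [197. 432.]
0.28 [488.4  73.6 119.6] rod R end crop [258. 394.] L [384. 337.] corner [199. 426.]
0.32 [491.8  73.3 126.6] rod R end crop [261. 389.] L [389. 332.] corner [201. 420.]
0.36 [495.5  73.  133.4] rod R end crop [265. 385.] L [393. 328.] corner [204. 414.]
0.4 [499.4  72.7 140. ] rod R end crop [269. 381.] L [398. 324.] corner [206. 409.]
0.44 [503.6  72.3 146.5] rod R end crop [274. 378.] L [403. 320.] corner [210. 404.]
[[304.99400782 378.58627995]]
```

View pics/s3_c320_170_10.png

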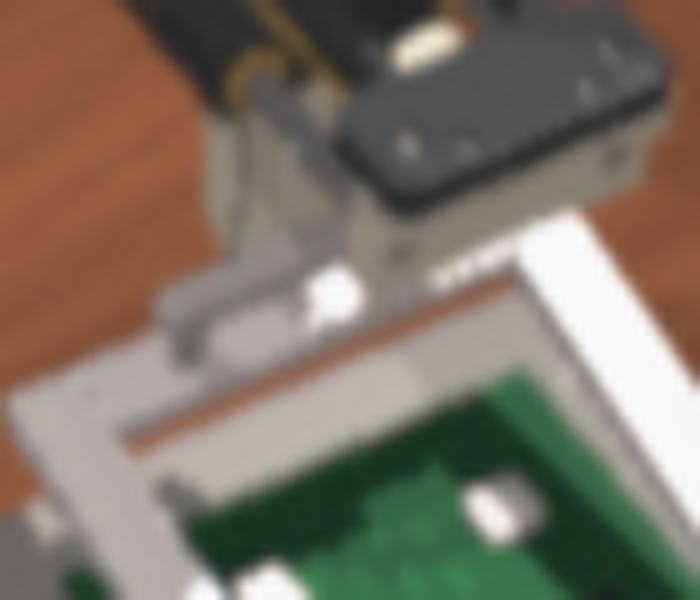

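Call:
{"name": "servo_tool", "arguments": {"increments": [{"rx": 0,"ry": 0,"rz": 0,"x": -0.4,"y": 0,"z": 0,"grip": 0},{"rx": 0,"ry": 0,"rz": 0,"x": -0.4,"y": 0,"z": 0,"grip": 0},{"rx": 0,"ry": 0,"rz": 0,"x": -0.3,"y": -0.1,"z": 0,"grip": 0},{"rx": 0,"ry": 0,"rz": 0,"x": -0.2,"y": -0.2,"z": 0,"grip": 0},{"rx": 0,"ry": 0,"rz": 0,"x": -0.2,"y": -0.5,"z": 0,"grip": 0},{"rx": 0,"ry": 0,"rz": 0,"x": 0,"y": -0.8,"z": 0,"grip": 0},{"rx": 0,"ry": 0,"rz": 0,"x": 0,"y": -1,"z": 0,"grip": 0},{"rx": 0,"ry": 0,"rz": 0,"x": 0,"y": -1.2,"z": 0,"grip": 0},{"rx": 0,"ry": 0,"rz": 0,"x": 0,"y": -1.2,"z": 0,"grip": 0},{"rx": 0,"ry": 0,"rz": 0,"x": 0,"y": -1,"z": 0,"grip": 0}]}}

```text
time: 8.35
eef_pos: [461.9, 78.6, 337.2]
ee_rot: [-1.569, 0.067, -0.069]
ft_force: [-0.2, 0.5, -0.5]
opening: 0.2
```

```bash
python3 - <<'E'
from h import *
state()
snap('scene','s4');crop('s4',290,110,150,150,5)
snap('top','t4');crop('t4',220,150,130,130,6)
E
```

```text
t 8.35 tcp [461.9  78.6 337.2] grasp [462.1  78.7 169.9] tip [462.1  78.7 151.2] open 0.2
tool axes (cols x,y,z)
 [[ 0.996  0.001  0.087]
 [-0.087  0.     0.996]
 [ 0.001 -1.     0.   ]]
F [-0.25  0.46 -0.47] q [-0.57  0.43  0.38  2.26 -0.32  0.51 -0.02]
```

View pics/s4_c290_110_5.png

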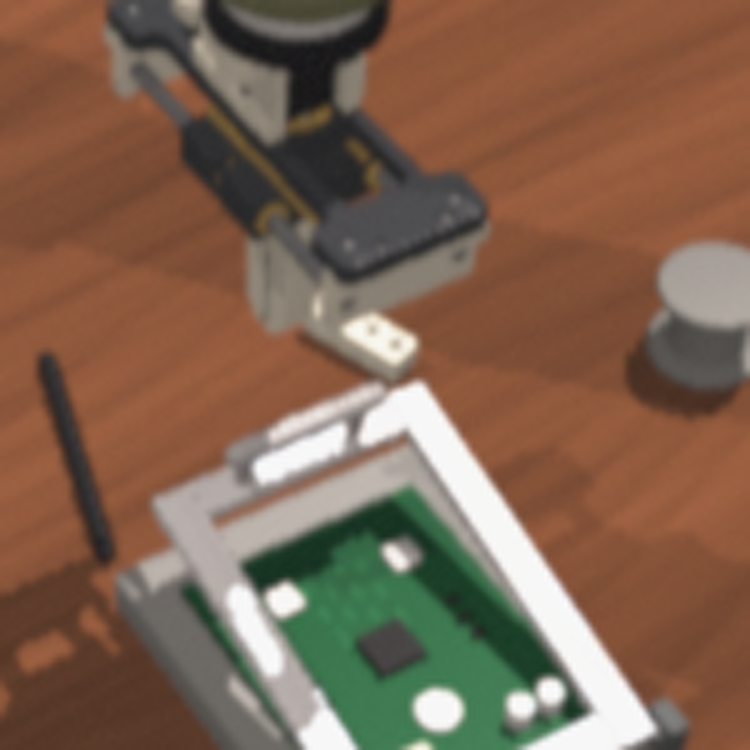

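View pics/t4_c220_150_6.png

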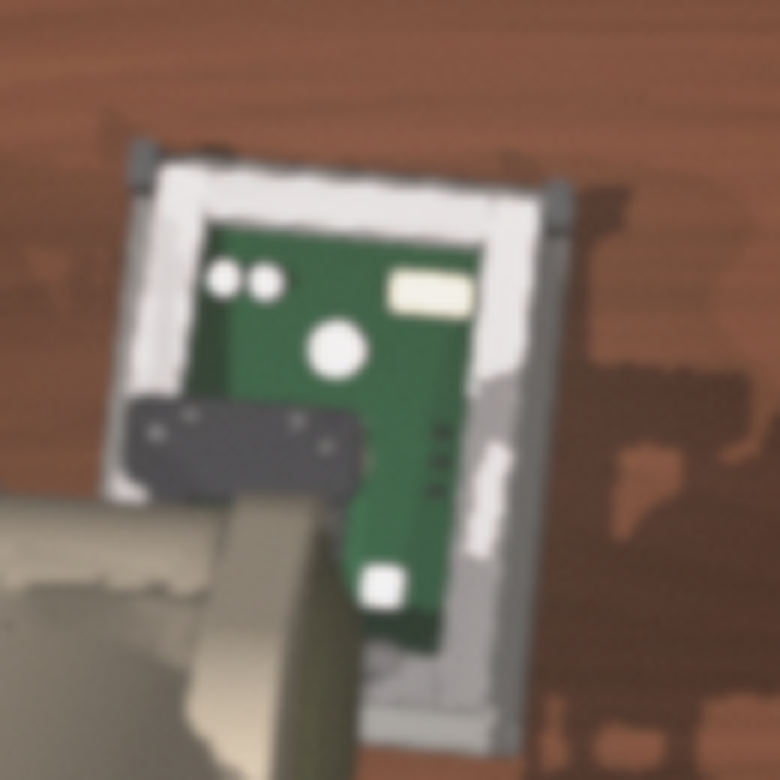

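```bash
python3 - <<'E'
from h import *
from scipy.optimize import least_squares
S=load('s4');T=load('t4')
f=lambda x0,y0,s,u,v:np.array([x0+(u+.5)/s-.5,y0+(v+.5)/s-.5])
for p in [(145,168),(557,208)]: print('lug',at(T,*f(220,150,6,*p),43).round(1))
rR=f(290,110,5,236,457); rL=f(290,110,5,386,390)
def model(q):
    hx,hy,a,yaw=q; xa=np.array([np.cos(yaw),np.sin(yaw),0]); ya=np.array([-np.sin(yaw),np.cos(yaw),0])
    m=np.array([hx,hy,38])-(191*np.cos(a)-30*np.sin(a))*xa+[0,0,191*np.sin(a)+30*np.cos(a)]
    return m,m-39*ya,m+39*ya
for hx in (660,664,668,672):
    g=lambda q:(proj(S,list(model([hx,q[0],q[1],-.09])[1:]))-[rR,rL]).ravel()
    r=least_squares(g,[58,.25]); m=model([hx,*r.x,-.09])[0]; print(hx,r.x.round(3),r.fun.round(2),m.round(1))
E
```

```text
lug [675.9 132.2  43. ]
lug [659.7 -24.2  43. ]
660 [74.807  0.086] [ 0.72 -0.33 -0.81  0.24] [473.   91.7  84.3]
664 [69.358  0.137] [ 0.59 -0.27 -0.67  0.17] [479.7  86.   93.9]
668 [63.043  0.199] [ 0.43 -0.2  -0.5   0.1 ] [487.4  79.3 105.1]
672 [55.021  0.279] [ 0.22 -0.09 -0.28  0.02] [497.4  70.8 119.5]
```

Call:
{"name": "servo_tool", "arguments": {"increments": [{"rx": 0,"ry": 0,"rz": 0,"x": 0.5,"y": 0,"z": 0,"grip": 0},{"rx": 0,"ry": 0,"rz": 0,"x": 1,"y": 0,"z": 0,"grip": 0},{"rx": 0,"ry": 0,"rz": 0,"x": 1,"y": 0,"z": 0,"grip": 0},{"rx": 0,"ry": 0,"rz": 0,"x": 0.5,"y": 0.2,"z": 0,"grip": 0},{"rx": 0,"ry": 0,"rz": 0,"x": 0,"y": 0.5,"z": 0,"grip": 0},{"rx": 0,"ry": 0,"rz": 0,"x": 0,"y": 0.6,"z": 0,"grip": 0},{"rx": 0,"ry": 0,"rz": 0,"x": 0,"y": 0.6,"z": 0,"grip": 0},{"rx": 0,"ry": 0,"rz": 0,"x": 0,"y": 0.3,"z": 0,"grip": 0},{"rx": 0,"ry": 0,"rz": 0,"x": 0,"y": 0.2,"z": 0,"grip": 0},{"rx": 0,"ry": 0,"rz": 0,"x": 0,"y": 0.2,"z": 0,"grip": 0}]}}

```text
time: 9.45
eef_pos: [491.5, 76.0, 309.6]
ee_rot: [-1.57, 0.068, -0.068]
ft_force: [-0.7, 0.1, 0.0]
opening: 0.4
```

```bash
python3 - <<'E'
from h import *
state()
snap('scene','s5');crop('s5',290,110,150,150,5)
E
```

```text
t 9.45 tcp [491.5  76.  309.6] grasp [491.5  76.  142.3] tip [491.5  76.  123.6] open 0.4
tool axes (cols x,y,z)
 [[ 0.996 -0.     0.087]
 [-0.087 -0.     0.996]
 [-0.    -1.    -0.   ]]
F [-0.69  0.1   0.04] q [-0.51  0.5   0.34  2.22 -0.36  0.48  0.03]
```

View pics/s5_c290_110_5.png

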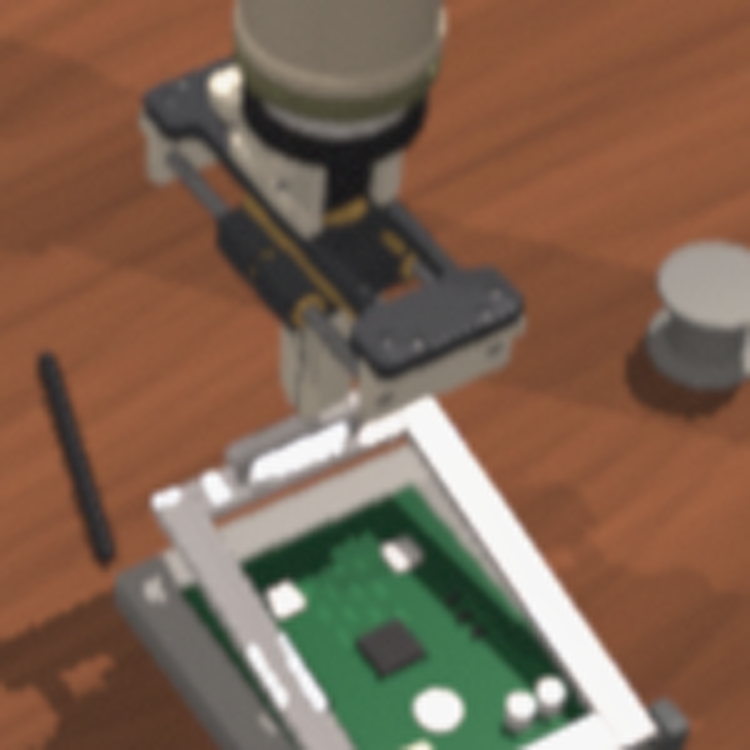

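```bash
python3 - <<'E'
from h import *
S=load('s5')
xa=np.array([.996,-.087,0]);ya=np.array([.087,.996,0]); t=np.array([491.5,76,123.6])
for sx in(-17.5,0,17.5):
  for sy in(-7.5,7.5):
    print(sx,sy,((proj(S,[t+sx*xa+sy*ya])[0]-[290,110]+.5)*5).round(0))
# rod at y=76 candidates crossing
for x,z in[(487,105),(494,114),(497,119.5)]:
    m=np.array([x,75,z]);print(x,z,((proj(S,[m,m-39*ya,m+39*ya])-[290,110]+.5)*5).round(0).tolist())
crop('s5',335,170,50,45,14)
E
```

```text
-17.5 -7.5 [278. 386.]
-17.5 7.5 [306. 373.]
0 -7.5 [299. 411.]
0 7.5 [328. 398.]
17.5 -7.5 [321. 436.]
17.5 7.5 [349. 423.]
487 105 [[304.0, 427.0], [230.0, 461.0], [376.0, 395.0]]
494 114 [[314.0, 423.0], [240.0, 457.0], [387.0, 390.0]]
497 119.5 [[319.0, 419.0], [245.0, 452.0], [392.0, 386.0]]
```

View pics/s5_c335_170_14.png

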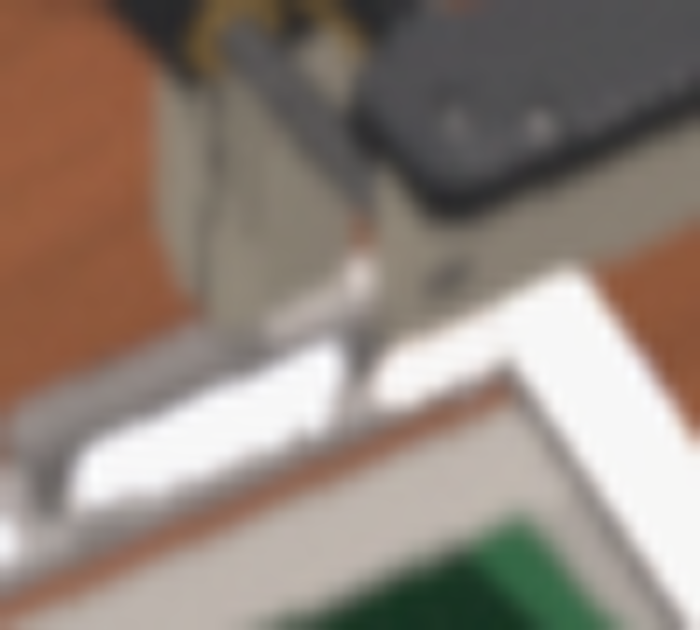

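Call:
{"name": "servo_tool", "arguments": {"increments": [{"rx": 0,"ry": 0,"rz": 0,"x": 0.1,"y": 0,"z": 0,"grip": 0},{"rx": 0,"ry": 0,"rz": 0,"x": 0.1,"y": 0.1,"z": 0,"grip": 0},{"rx": 0,"ry": 0,"rz": 0,"x": 0,"y": 0.1,"z": 0,"grip": 0},{"rx": 0,"ry": 0,"rz": 0,"x": 0,"y": 0.1,"z": 0,"grip": 0},{"rx": 0,"ry": 0,"rz": 0,"x": 0,"y": 0.1,"z": 0,"grip": 0},{"rx": 0,"ry": 0,"rz": 0,"x": 0,"y": 0.1,"z": 0,"grip": 0},{"rx": 0,"ry": 0,"rz": 0,"x": 0,"y": 0.2,"z": 0,"grip": 0},{"rx": 0,"ry": 0,"rz": 0,"x": -0.1,"y": 0.2,"z": 0,"grip": 0},{"rx": 0,"ry": 0,"rz": 0,"x": 0,"y": 0.2,"z": 0,"grip": 0},{"rx": 0,"ry": 0,"rz": 0,"x": 0,"y": 0.2,"z": 0,"grip": 0}]}}

```text
time: 10.5
eef_pos: [492.3, 76.0, 296.5]
ee_rot: [-1.57, 0.069, -0.068]
ft_force: [-0.6, 0.9, 1.8]
opening: 0.5
```

```bash
python3 - <<'E'
from h import *
state()
snap('scene','s6');crop('s6',290,110,150,150,5)
E
```

```text
t 10.5 tcp [492.3  76.  296.5] grasp [492.2  76.  129.2] tip [492.2  76.  110.5] open 0.5
tool axes (cols x,y,z)
 [[ 0.996 -0.001  0.087]
 [-0.087  0.     0.996]
 [-0.001 -1.     0.   ]]
F [-0.58  0.95  1.84] q [-0.49  0.52  0.32  2.22 -0.37  0.45  0.04]
```

View pics/s6_c290_110_5.png

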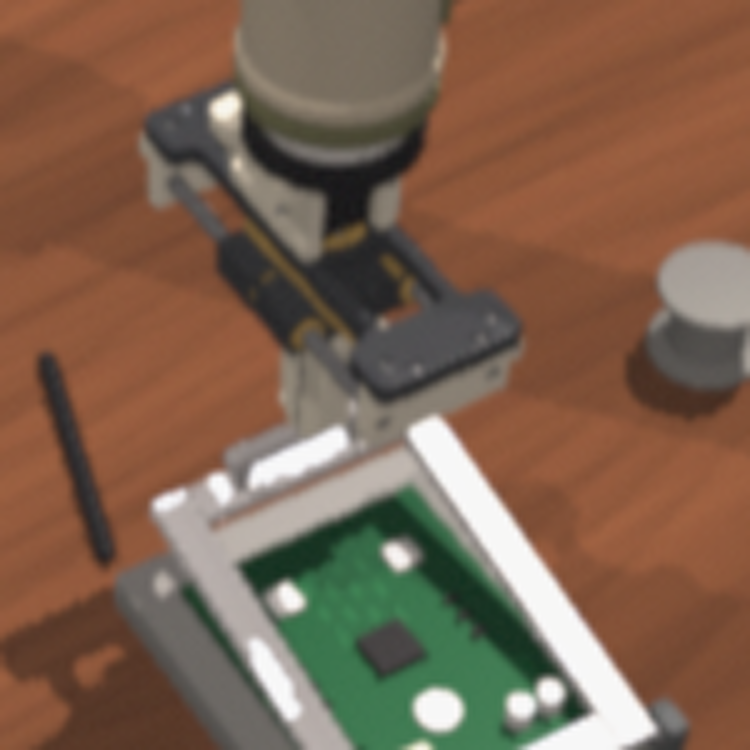

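Call:
{"name": "servo_tool", "arguments": {"increments": [{"rx": 0,"ry": 0,"rz": 0,"x": -0.1,"y": 0.3,"z": 0,"grip": 0},{"rx": 0,"ry": 0,"rz": 0,"x": -0.1,"y": 0.3,"z": 0,"grip": 0},{"rx": 0,"ry": 0,"rz": 0,"x": -0.1,"y": 0.3,"z": 0,"grip": 0},{"rx": 0,"ry": 0,"rz": 0,"x": -0.1,"y": 0.3,"z": 0,"grip": 0},{"rx": 0,"ry": 0,"rz": 0,"x": -0.1,"y": 0.3,"z": 0,"grip": 0},{"rx": 0,"ry": 0,"rz": 0,"x": -0.1,"y": 0.3,"z": 0,"grip": 0},{"rx": 0,"ry": 0,"rz": 0,"x": -0.1,"y": 0.3,"z": 0,"grip": 0},{"rx": 0,"ry": 0,"rz": 0,"x": -0.1,"y": 0.2,"z": 0,"grip": 0},{"rx": 0,"ry": 0,"rz": 0,"x": 0,"y": 0.2,"z": 0,"grip": 0},{"rx": 0,"ry": 0,"rz": 0,"x": 0,"y": 0.2,"z": 0,"grip": 0}]}}

```text
time: 11.55
eef_pos: [484.4, 76.6, 269.6]
ee_rot: [-1.57, 0.069, -0.068]
ft_force: [-0.5, -0.4, 1.4]
opening: 0.4
```

```bash
python3 - <<'E'
from h import *
state()
E
```

```text
t 11.55 tcp [484.4  76.6 269.6] grasp [484.4  76.6 102.3] tip [484.4  76.6  83.6] open 0.4
tool axes (cols x,y,z)
 [[ 0.996 -0.     0.087]
 [-0.087 -0.     0.996]
 [-0.    -1.    -0.   ]]
F [-0.55 -0.41  1.42] q [-0.46  0.56  0.27  2.26 -0.41  0.37  0.07]
```

Call:
{"name": "servo_tool", "arguments": {"increments": [{"rx": 0,"ry": 0,"rz": 0,"x": 0,"y": 0.2,"z": 0,"grip": 0},{"rx": 0,"ry": 0,"rz": 0,"x": -0.1,"y": 0.2,"z": 0,"grip": 0},{"rx": 0,"ry": 0,"rz": 0,"x": 0,"y": 0.1,"z": 0,"grip": 0},{"rx": 0,"ry": 0,"rz": 0,"x": 0,"y": 0.1,"z": 0,"grip": 0},{"rx": 0,"ry": 0,"rz": 0,"x": 0,"y": 0.1,"z": 0,"grip": 0},{"rx": 0,"ry": 0,"rz": 0,"x": 0,"y": 0.1,"z": 0,"grip": 0},{"rx": 0,"ry": 0,"rz": 0,"x": 0,"y": 0.1,"z": 0,"grip": 0},{"rx": 0,"ry": 0,"rz": 0,"x": 0,"y": 0,"z": 0,"grip": 0},{"rx": 0,"ry": 0,"rz": 0,"x": 0,"y": 0,"z": 0,"grip": 0},{"rx": 0,"ry": 0,"rz": 0,"x": 0,"y": 0,"z": 0,"grip": 0}]}}

```text
time: 12.55
eef_pos: [483.7, 76.7, 260.8]
ee_rot: [-1.57, 0.068, -0.069]
ft_force: [-0.4, 0.3, 0.2]
opening: 0.5
```

```bash
python3 - <<'E'
from h import *
state()
E
```

```text
t 12.55 tcp [483.7  76.7 260.8] grasp [483.8  76.7  93.5] tip [483.8  76.7  74.8] open 0.5
tool axes (cols x,y,z)
 [[ 0.996  0.     0.087]
 [-0.087 -0.     0.996]
 [ 0.    -1.    -0.   ]]
F [-0.44  0.26  0.25] q [-0.45  0.58  0.26  2.26 -0.42  0.35  0.07]
```

Call:
{"name": "servo_tool", "arguments": {"increments": [{"rx": 0,"ry": 0,"rz": 0,"x": 0,"y": 0.05,"z": 0,"grip": 0},{"rx": 0,"ry": 0,"rz": 0,"x": 0,"y": 0.05,"z": 0,"grip": 0},{"rx": 0,"ry": 0,"rz": 0,"x": 0,"y": 0.05,"z": 0,"grip": 0},{"rx": 0,"ry": 0,"rz": 0,"x": 0,"y": 0.05,"z": 0,"grip": 0},{"rx": 0,"ry": 0,"rz": 0,"x": 0,"y": 0.05,"z": 0,"grip": 0},{"rx": 0,"ry": 0,"rz": 0,"x": 0,"y": 0.05,"z": 0,"grip": 0},{"rx": 0,"ry": 0,"rz": 0,"x": 0,"y": 0,"z": 0,"grip": 0},{"rx": 0,"ry": 0,"rz": 0,"x": 0,"y": 0,"z": 0,"grip": 0},{"rx": 0,"ry": 0,"rz": 0,"x": 0,"y": 0,"z": 0,"grip": 0},{"rx": 0,"ry": 0,"rz": 0,"x": 0,"y": 0,"z": 0,"grip": 0}]}}

```text
time: 13.55
eef_pos: [483.6, 76.5, 259.7]
ee_rot: [-1.568, 0.067, -0.07]
ft_force: [-6.3, -1.2, 34.5]
opening: 0.5
```

```bash
python3 - <<'E'
from h import *
state()
snap('scene','s7');crop('s7',290,150,150,150,5)
E
```

```text
t 13.55 tcp [483.6  76.5 259.7] grasp [483.8  76.8  92.4] tip [483.9  76.8  73.7] open 0.5
tool axes (cols x,y,z)
 [[ 0.996  0.002  0.087]
 [-0.087  0.002  0.996]
 [ 0.001 -1.     0.002]]
F [-6.27 -1.2  34.48] q [-0.45  0.58  0.25  2.26 -0.42  0.34  0.08]
```

View pics/s7_c290_150_5.png

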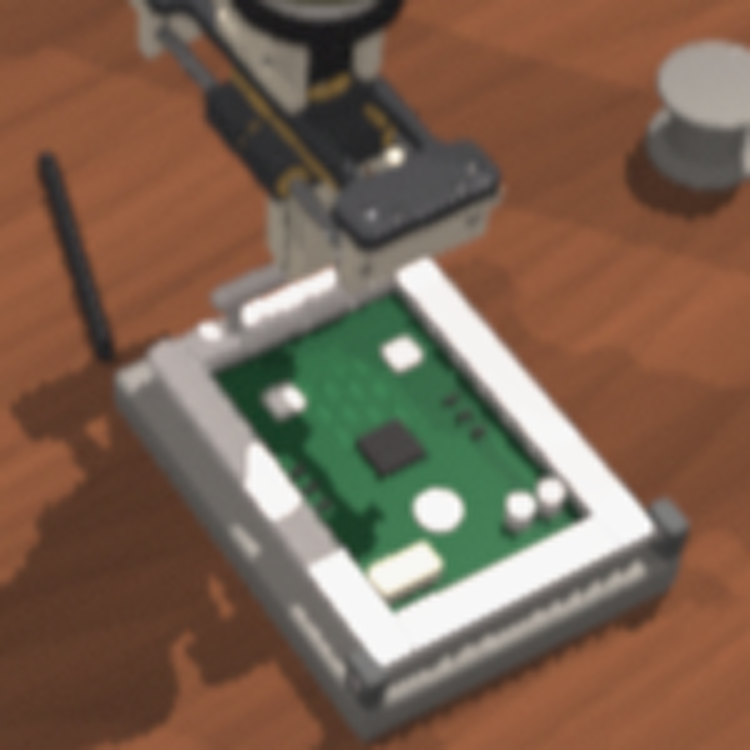

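Call:
{"name": "servo_tool", "arguments": {"increments": [{"rx": 0,"ry": 0,"rz": 0,"x": 0,"y": -0.4,"z": 0,"grip": 0},{"rx": 0,"ry": 0,"rz": 0,"x": 0,"y": -1,"z": 0,"grip": 0},{"rx": 0,"ry": 8,"rz": 0,"x": 0,"y": -1.5,"z": 0,"grip": 0},{"rx": 0,"ry": 8,"rz": 0,"x": 0,"y": -2,"z": 0,"grip": 0},{"rx": 0,"ry": 8,"rz": 0,"x": 0,"y": -2,"z": 0,"grip": 6},{"rx": 0,"ry": 8,"rz": 0,"x": 0,"y": -2,"z": 0,"grip": 6},{"rx": 0,"ry": 8,"rz": 0,"x": 0,"y": -1.5,"z": 0,"grip": 6},{"rx": 0,"ry": 8,"rz": 0,"x": 0,"y": -1,"z": 0,"grip": 6},{"rx": 0,"ry": 8,"rz": 0,"x": 0,"y": 0,"z": 0,"grip": 6},{"rx": 0,"ry": 8,"rz": 0,"x": 0,"y": 0,"z": 0,"grip": 6}]}}

```text
time: 14.6
eef_pos: [483.5, 76.9, 372.5]
ee_rot: [-1.358, 0.939, -0.939]
ft_force: [0.3, 0.6, -0.3]
opening: 44.0
```

```bash
python3 - <<'E'
from h import *
delta([439,-330.5,195])
snap('top','t8')
T=load('top0');S=load('scene0')
a=(415+307.5/6-.5,215+137.5/6-.5);b=(100+474.5/5-.5,225+332.5/5-.5)
print(tri(ray(T,*a),ray(S,*b)))
snap('scene','s8');crop('s8',290,150,150,150,5)
E
```

```text
t 14.6 tcp [483.5  76.9 372.5] grasp [483.6  77.  205.2] tip [483.6  77.1 186.5] open 44.0
tool axes (cols x,y,z)
 [[ 0.354  0.001  0.935]
 [-0.935  0.001  0.354]
 [-0.001 -1.     0.001]]
F [ 0.29  0.61 -0.32] q [-0.84  0.47  0.81  2.19 -0.55  0.68 -0.85]
shift cm in tool axes [ 36.54  -0.89 -18.59]
(array([ 528.5245534 , -338.64382334,  135.81148994]), np.float64(1.3847806482438336))
```

View pics/s8_c290_150_5.png

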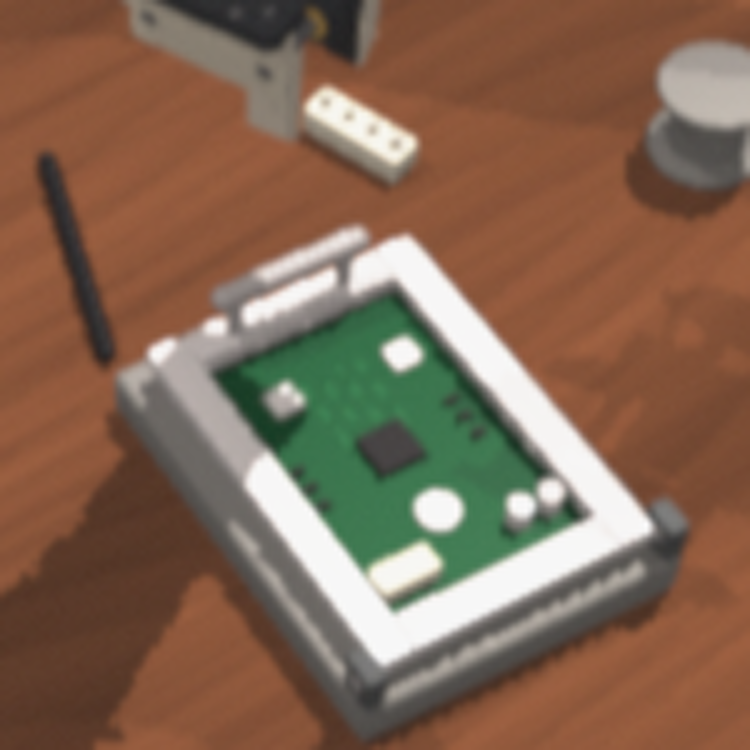

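Call:
{"name": "servo_tool", "arguments": {"increments": [{"rx": 0,"ry": 0,"rz": 0,"x": 2.7,"y": 0,"z": -1.4,"grip": 7},{"rx": 0,"ry": 0,"rz": 0,"x": 4,"y": 0,"z": -2,"grip": 7},{"rx": 0,"ry": 0,"rz": 0,"x": 4.2,"y": 0,"z": -2.1,"grip": 7},{"rx": 0,"ry": 0,"rz": 0,"x": 4.3,"y": 0,"z": -2.2,"grip": 7},{"rx": 0,"ry": 0,"rz": 0,"x": 4.3,"y": 0,"z": -2.2,"grip": 7},{"rx": 0,"ry": 0,"rz": 0,"x": 4.3,"y": 0,"z": -2.2,"grip": 7},{"rx": 0,"ry": 0,"rz": 0,"x": 4.3,"y": 0,"z": -2.2,"grip": 7},{"rx": 0,"ry": 0,"rz": 0,"x": 4,"y": 0,"z": -2,"grip": 7},{"rx": 0,"ry": 0,"rz": 0,"x": 2.9,"y": 0,"z": -1.5,"grip": 7},{"rx": 0,"ry": 0,"rz": 0,"x": 1.5,"y": 0,"z": -0.8,"grip": 7}]}}

```text
time: 15.7
eef_pos: [439.8, -333.9, 372.2]
ee_rot: [-1.362, 0.933, -0.935]
ft_force: [-0.1, 0.8, -1.0]
opening: 69.9
```

```bash
python3 - <<'E'
from h import *
delta([439,-330.5,120],167.3)
snap('scene','s9');crop('s9',110,160,160,150,5)
E
```

```text
t 15.7 tcp [ 439.8 -333.9  372.2] grasp [ 439.8 -334.2  204.9] tip [ 439.8 -334.2  186.2] open 69.9
tool axes (cols x,y,z)
 [[ 0.36   0.     0.933]
 [-0.933 -0.002  0.36 ]
 [ 0.002 -1.    -0.   ]]
F [-0.07  0.83 -1.01] q [ 0.06  0.52  0.71  2.06 -0.51  0.74 -0.11]
shift cm in tool axes [-0.38  8.48  0.06]
```

View pics/s9_c110_160_5.png

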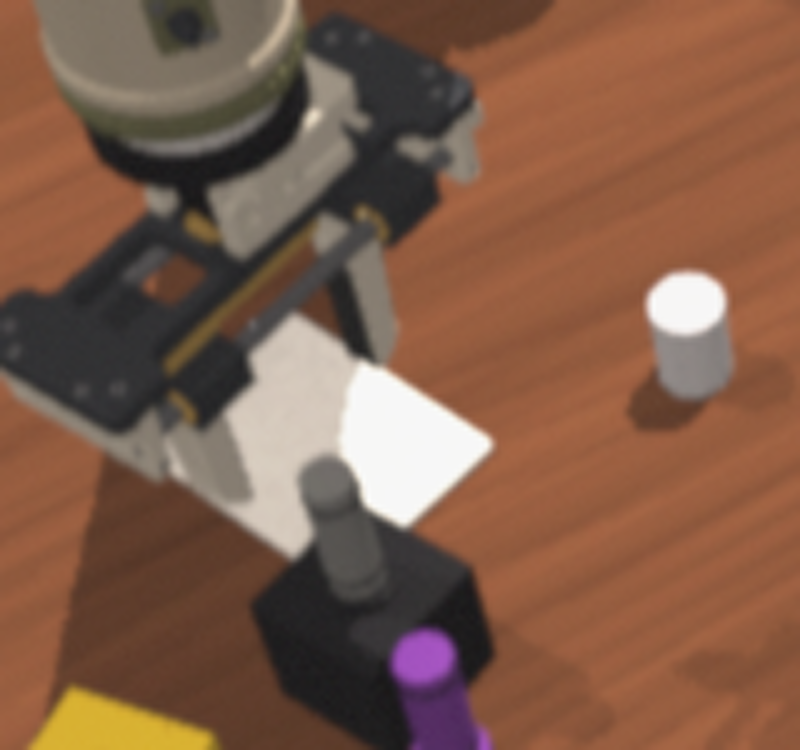

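Call:
{"name": "servo_tool", "arguments": {"increments": [{"rx": 0,"ry": 0,"rz": 0,"x": -0.2,"y": 0.6,"z": 0,"grip": 7},{"rx": 0,"ry": 0,"rz": 0,"x": -0.2,"y": 1,"z": 0.1,"grip": 7},{"rx": 0,"ry": 0,"rz": 0,"x": 0,"y": 1.2,"z": 0,"grip": 7},{"rx": 0,"ry": 0,"rz": 0,"x": 0,"y": 1.2,"z": 0,"grip": 7},{"rx": 0,"ry": 0,"rz": 0,"x": 0,"y": 1.2,"z": 0,"grip": 7},{"rx": 0,"ry": 0,"rz": 0,"x": 0,"y": 1.2,"z": 0,"grip": 7},{"rx": 0,"ry": 0,"rz": 0,"x": 0,"y": 1,"z": 0,"grip": 7},{"rx": 0,"ry": 0,"rz": 0,"x": 0,"y": 0.7,"z": 0,"grip": 7},{"rx": 0,"ry": 0,"rz": 0,"x": 0,"y": 0.3,"z": 0,"grip": 7},{"rx": 0,"ry": 0,"rz": 0,"x": 0,"y": 0.1,"z": 0,"grip": 7}]}}

```text
time: 16.75
eef_pos: [440.3, -326.8, 286.5]
ee_rot: [-1.361, 0.935, -0.935]
ft_force: [1.2, 0.4, 0.4]
opening: 69.8
```

```bash
python3 - <<'E'
from h import *
delta([439,-330.5,120],167.3)
snap('scene','s10');crop('s10',110,160,160,150,5)
snap('top','t10');crop('t10',400,200,130,130,6)
E
```

```text
t 16.75 tcp [ 440.3 -326.8  286.5] grasp [ 440.3 -326.8  119.2] tip [ 440.3 -326.8  100.5] open 69.8
tool axes (cols x,y,z)
 [[ 0.358 -0.     0.934]
 [-0.934  0.     0.358]
 [-0.    -1.    -0.   ]]
F [1.21 0.38 0.43] q [ 0.16  0.63  0.57  2.13 -0.64  0.56 -0.  ]
shift cm in tool axes [ 0.3  -0.08 -0.25]
```

View pics/s10_c110_160_5.png

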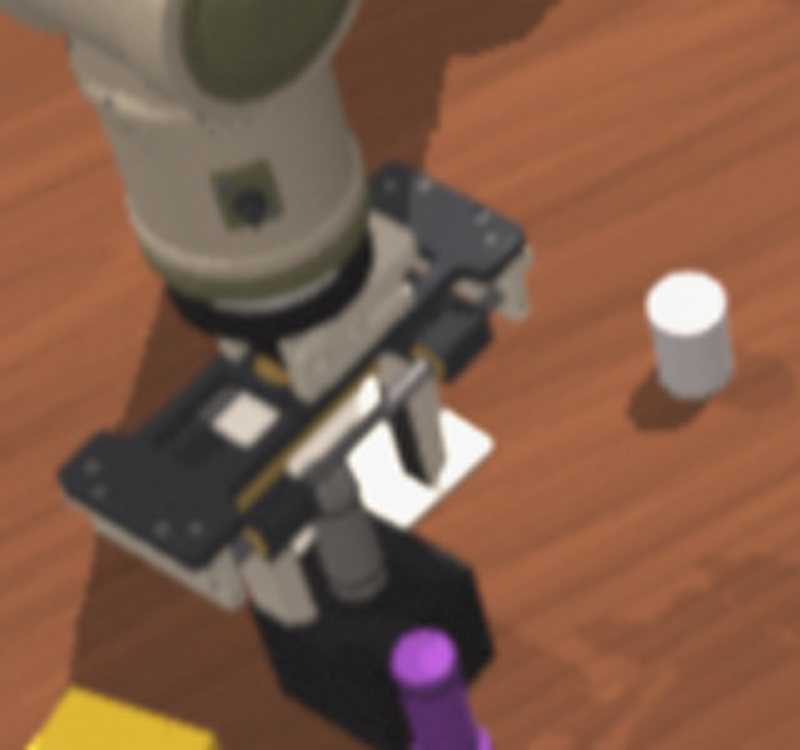

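View pics/t10_c400_200_6.png

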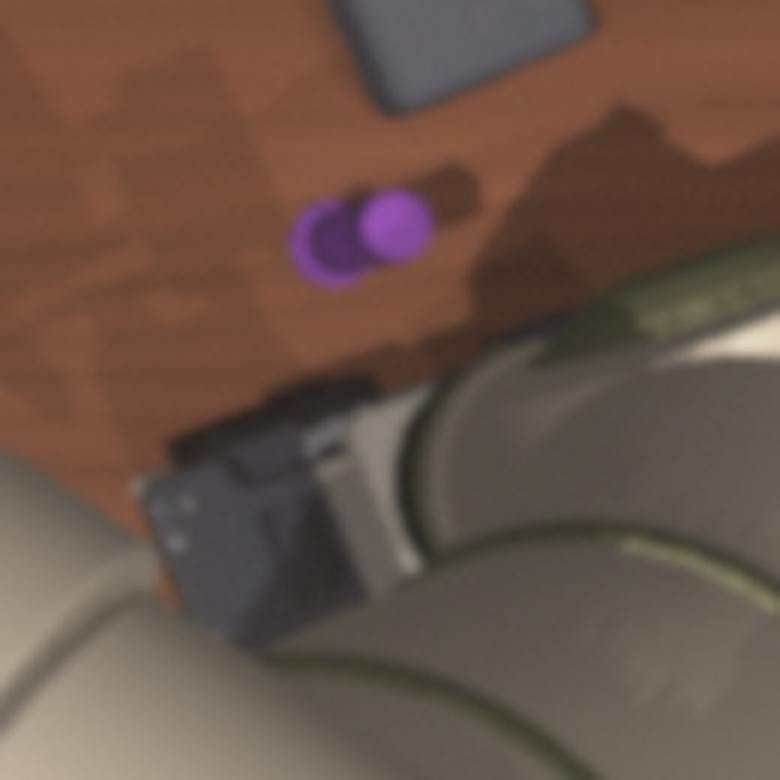

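Call:
{"name": "servo_tool", "arguments": {"increments": [{"rx": 0,"ry": 0,"rz": 0,"x": 0.3,"y": 0,"z": -0.2,"grip": 7},{"rx": 0,"ry": 0,"rz": 0,"x": 0,"y": 0,"z": 0,"grip": 6},{"rx": 0,"ry": 0,"rz": 0,"x": 0,"y": 0,"z": 0,"grip": 5},{"rx": 0,"ry": 0,"rz": 0,"x": 0,"y": 0,"z": 0,"grip": 4},{"rx": 0,"ry": 0,"rz": 0,"x": 0,"y": 0,"z": 0,"grip": 3},{"rx": 0,"ry": 0,"rz": 0,"x": 0,"y": 0,"z": 0,"grip": 2.6},{"rx": 0,"ry": 0,"rz": 0,"x": 0,"y": 0,"z": 0,"grip": 2},{"rx": 0,"ry": 0,"rz": 0,"x": 0,"y": 0,"z": 0,"grip": 1.5},{"rx": 0,"ry": 0,"rz": 0,"x": 0,"y": 0,"z": 0,"grip": 1.5},{"rx": 0,"ry": 0,"rz": 0,"x": 0,"y": 0,"z": 0,"grip": 1.5}], "force": 25}}

```text
time: 17.85
eef_pos: [439.6, -330.1, 286.7]
ee_rot: [-1.361, 0.935, -0.935]
ft_force: [0.0, 0.9, -0.1]
opening: 23.5
```

```bash
python3 - <<'E'
from h import *
state()
E
```

```text
t 17.85 tcp [ 439.6 -330.1  286.7] grasp [ 439.6 -330.1  119.4] tip [ 439.6 -330.1  100.7] open 23.5
tool axes (cols x,y,z)
 [[ 0.359 -0.     0.933]
 [-0.933  0.     0.359]
 [-0.    -1.    -0.   ]]
F [ 0.03  0.86 -0.14] q [ 0.16  0.63  0.57  2.13 -0.64  0.56  0.  ]
```

Call:
{"name": "servo_tool", "arguments": {"increments": [{"rx": 0,"ry": 0,"rz": 0,"x": 0,"y": -0.3,"z": 0,"grip": 1.5},{"rx": 0,"ry": 0,"rz": 0,"x": 0,"y": -0.6,"z": 0,"grip": 1.5},{"rx": 0,"ry": 0,"rz": 0,"x": 0,"y": -1,"z": 0,"grip": 1.5},{"rx": 0,"ry": 0,"rz": 0,"x": 0,"y": -1.3,"z": 0,"grip": 1.5},{"rx": 0,"ry": 0,"rz": 0,"x": 0,"y": -1.5,"z": 0,"grip": 1.5},{"rx": 0,"ry": 0,"rz": 0,"x": 0,"y": -1.5,"z": 0,"grip": 1.5},{"rx": 0,"ry": 0,"rz": 0,"x": 0,"y": -1.5,"z": 0,"grip": 1.5},{"rx": 0,"ry": 0,"rz": 0,"x": 0,"y": -1.3,"z": 0,"grip": 1.5},{"rx": 0,"ry": 0,"rz": 0,"x": 0,"y": -0.7,"z": 0,"grip": 1.5},{"rx": 0,"ry": 0,"rz": 0,"x": 0,"y": -0.3,"z": 0,"grip": 1.5}]}}

```text
time: 18.85
eef_pos: [439.7, -330.1, 387.7]
ee_rot: [-1.36, 0.934, -0.936]
ft_force: [-0.4, 0.5, -1.4]
opening: 23.5
```

```bash
python3 - <<'E'
from h import *
state()
snap('scene','s11');crop('s11',110,140,160,150,5)
E
```

```text
t 18.85 tcp [ 439.7 -330.1  387.7] grasp [ 439.9 -330.1  220.4] tip [ 439.9 -330.2  201.7] open 23.5
tool axes (cols x,y,z)
 [[ 0.359  0.001  0.933]
 [-0.933 -0.     0.359]
 [ 0.001 -1.     0.001]]
F [-0.41  0.51 -1.44] q [ 0.04  0.5   0.74  2.05 -0.48  0.77 -0.13]
```

View pics/s11_c110_140_5.png

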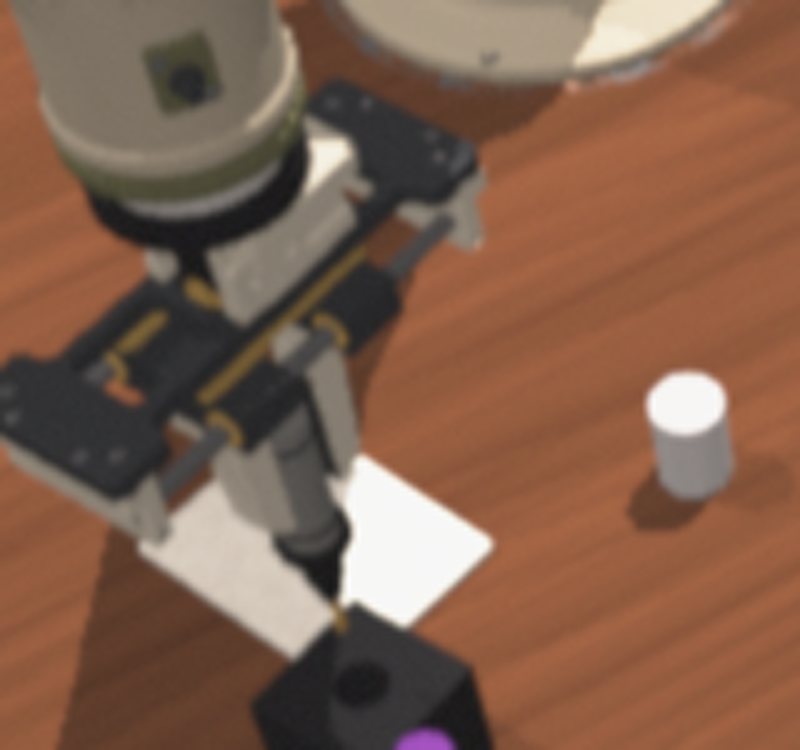

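```bash
python3 - <<'E'
from h import *
S=load('s8');T=load('t4')
f=lambda x0,y0,s,u,v:np.array([x0+(u+.5)/s-.5,y0+(v+.5)/s-.5])
# pad centroids by brightness segmentation
def cen(d,u,v,r=7):
    g=cv2.cvtColor(d['color'],cv2.COLOR_RGB2GRAY).astype(float); u0,v0=int(round(u)),int(round(v))
    w=g[v0-r:v0+r+1,u0-r:u0+r+1]; b=np.median(np.r_[w[0],w[-1],w[:,0],w[:,-1]]); m=np.clip(w-b-25,0,None)
    ys,xs=np.mgrid[v0-r:v0+r+1,u0-r:u0+r+1]; return (xs*m).sum()/m.sum(),(ys*m).sum()/m.sum()
ut=f(220,150,6,336,350); us=f(290,150,5,438,510)
a=cen(T,*ut); b=cen(S,*us); print(ut,a,us,b)
print('T',at(T,*a,33),'S',at(S,*b,33),'tri',tri(ray(T,*a),ray(S,*b)))
S=load('s11'); print('needle pred',proj(S,[[439.9,-330.1,111]]),'seen',f(110,140,5,342,628))
E
```

```text
[275.58333333 207.91666667] (np.float64(275.63289760348584), np.float64(207.77753570564028)) [377.2 251.6] (np.float64(376.9815316424526), np.float64(251.98534843634573))
T [607.52388808  60.1679784   33.        ] S [608.15717441  60.50794299  33.        ] tri (array([607.77285683,  60.46112398,  32.56126617]), np.float64(0.6311806136800134))
needle pred [[178.75922904 265.76253303]] seen [178.  265.2]
```

Call:
{"name": "servo_tool", "arguments": {"increments": [{"rx": 0,"ry": 0,"rz": 0,"x": -0.6,"y": 0,"z": 0.6,"grip": 1.5},{"rx": 0,"ry": 0,"rz": 0,"x": -1.2,"y": 0,"z": 1.2,"grip": 1.5},{"rx": 0,"ry": 0,"rz": 0,"x": -1.6,"y": 0,"z": 1.6,"grip": 1.5},{"rx": 0,"ry": 0,"rz": 0,"x": -1.8,"y": 0,"z": 1.7,"grip": 1.5},{"rx": 0,"ry": 0,"rz": 0,"x": -1.8,"y": 0,"z": 1.7,"grip": 1.5},{"rx": 0,"ry": 0,"rz": 0,"x": -1.8,"y": 0,"z": 1.7,"grip": 1.5},{"rx": 0,"ry": 0,"rz": 0,"x": -1.8,"y": 0,"z": 1.7,"grip": 1.5},{"rx": 0,"ry": 0,"rz": 0,"x": -1.8,"y": 0,"z": 1.8,"grip": 1.5},{"rx": 0,"ry": 0,"rz": 0,"x": -1.8,"y": 0,"z": 1.8,"grip": 1.5},{"rx": 0,"ry": 0,"rz": 0,"x": -1.8,"y": 0,"z": 1.8,"grip": 1.5}]}}

```text
time: 19.9
eef_pos: [528.1, -123.0, 386.0]
ee_rot: [-1.361, 0.936, -0.934]
ft_force: [0.1, -1.6, -0.5]
opening: 23.8
```

Call:
{"name": "servo_tool", "arguments": {"increments": [{"rx": 0,"ry": 0,"rz": 0,"x": -1.8,"y": 0,"z": 1.8,"grip": 1.5},{"rx": 0,"ry": 0,"rz": 0,"x": -1.8,"y": 0,"z": 1.8,"grip": 1.5},{"rx": 0,"ry": 0,"rz": 0,"x": -1.8,"y": 0,"z": 1.8,"grip": 1.5},{"rx": 0,"ry": 0,"rz": 0,"x": -1.8,"y": 0,"z": 1.7,"grip": 1.5},{"rx": 0,"ry": 0,"rz": 0,"x": -1.8,"y": 0,"z": 1.7,"grip": 1.5},{"rx": 0,"ry": 0,"rz": 0,"x": -1.8,"y": 0,"z": 1.7,"grip": 1.5},{"rx": 0,"ry": 0,"rz": 0,"x": -1.6,"y": 0,"z": 1.6,"grip": 1.5},{"rx": 0,"ry": 0,"rz": 0,"x": -1,"y": 0,"z": 1,"grip": 1.5},{"rx": 0,"ry": 0,"rz": 0,"x": -0.6,"y": 0,"z": 0.6,"grip": 1.5},{"rx": 0,"ry": 0,"rz": 0,"x": -0.2,"y": 0,"z": 0.2,"grip": 1.5}]}}

```text
time: 20.9
eef_pos: [606.7, 58.2, 386.3]
ee_rot: [-1.362, 0.935, -0.934]
ft_force: [0.9, -0.8, -1.5]
opening: 24.0
```

```bash
python3 - <<'E'
from h import *
delta([607.8,60.4,33],276.7)
snap('scene','s12');crop('s12',300,120,150,150,5)
snap('top','t12');crop('t12',220,150,130,130,6)
E
```

```text
t 20.9 tcp [606.7  58.2 386.3] grasp [606.6  58.2 219. ] tip [606.6  58.2 200.3] open 24.0
tool axes (cols x,y,z)
 [[ 0.359 -0.001  0.933]
 [-0.933 -0.     0.359]
 [ 0.    -1.    -0.001]]
F [ 0.91 -0.78 -1.47] q [-0.69  0.59  0.78  1.92 -0.55  0.85 -0.82]
shift cm in tool axes [-0.17  7.66  0.21]
```

View pics/s12_c300_120_5.png

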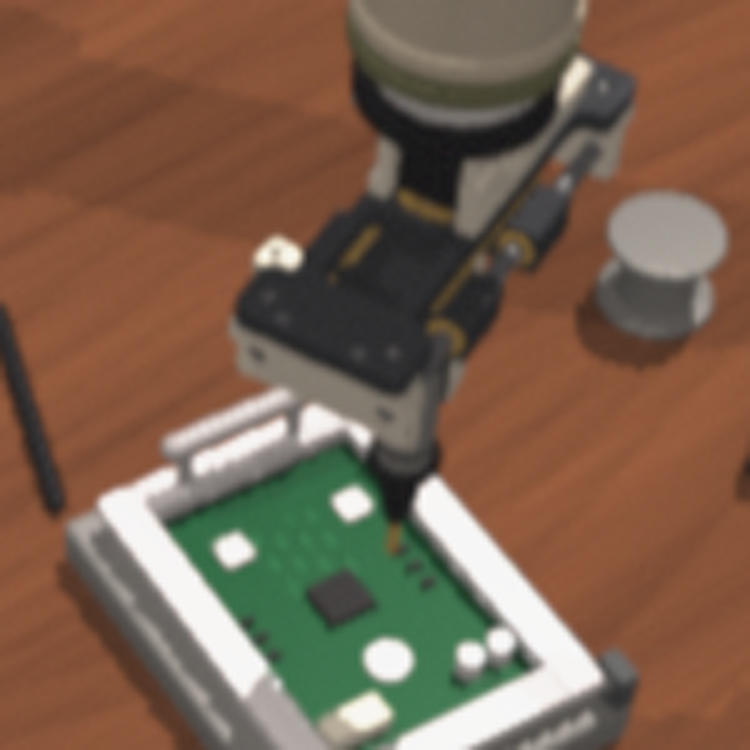

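View pics/t12_c220_150_6.png

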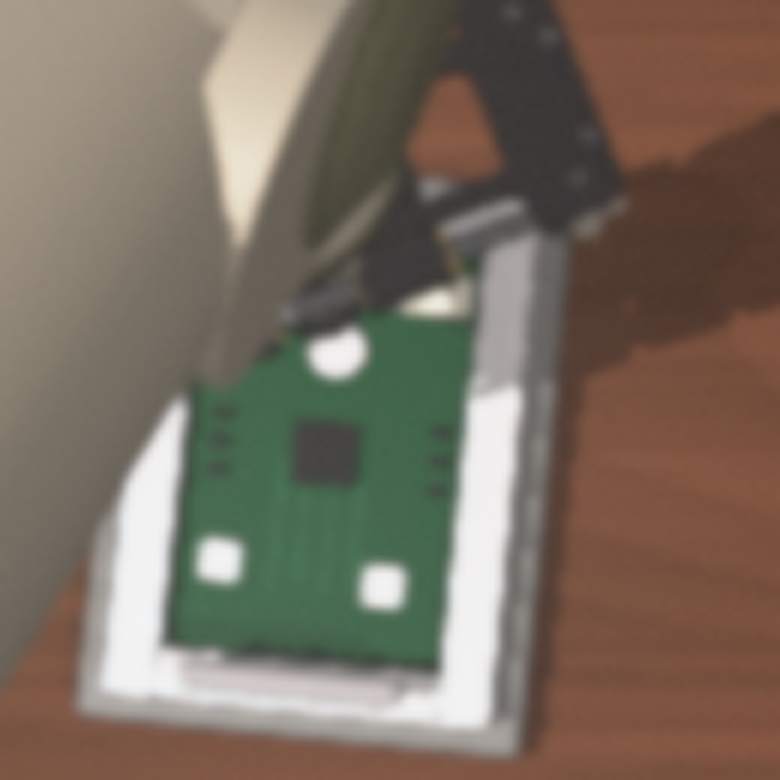

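Call:
{"name": "servo_tool", "arguments": {"increments": [{"rx": 0,"ry": 0,"rz": 0,"x": -0.1,"y": 0.3,"z": 0.1,"grip": 1.5},{"rx": 0,"ry": 0,"rz": 0,"x": -0.1,"y": 0.7,"z": 0.1,"grip": 1.5},{"rx": 0,"ry": 0,"rz": 0,"x": 0,"y": 0.9,"z": 0,"grip": 1.5},{"rx": 0,"ry": 0,"rz": 0,"x": 0,"y": 1,"z": 0,"grip": 1.5},{"rx": 0,"ry": 0,"rz": 0,"x": 0,"y": 1,"z": 0,"grip": 1.5},{"rx": 0,"ry": 0,"rz": 0,"x": 0,"y": 1,"z": 0,"grip": 1.5},{"rx": 0,"ry": 0,"rz": 0,"x": 0,"y": 0.9,"z": 0,"grip": 1.5},{"rx": 0,"ry": 0,"rz": 0,"x": 0,"y": 0.5,"z": 0,"grip": 1.5},{"rx": 0,"ry": 0,"rz": 0,"x": 0,"y": 0.3,"z": 0,"grip": 1.5},{"rx": 0,"ry": 0,"rz": 0,"x": 0,"y": 0,"z": 0,"grip": 1.5}]}}

```text
time: 22.0
eef_pos: [607.8, 60.1, 320.4]
ee_rot: [-1.361, 0.935, -0.935]
ft_force: [-0.7, -0.6, -0.8]
opening: 23.5
```

```bash
python3 - <<'E'
from h import *
S=load('s12'); print('pred',proj(S,[[606.6,58.2,109.6]]),'seen',300+393.5/5-.5,120+553.5/5-.5)
delta([607.8,60.4,33],276.7)
d=snap('scene','s13');crop('s13',340,190,80,75,9)
s=arm.sense();p=np.array(s['eef_pos']);print('pred',proj(d,[[p[0],p[1],p[2]-276.7],[607.8,60.4,33]]))
E
```

```text
pred [[378.48920998 230.62435337]] seen 378.2 230.2
t 22.0 tcp [607.8  60.1 320.4] grasp [607.7  60.1 153.1] tip [607.7  60.1 134.4] open 23.5
tool axes (cols x,y,z)
 [[ 0.359 -0.     0.933]
 [-0.933 -0.     0.359]
 [ 0.    -1.    -0.   ]]
F [-0.69 -0.56 -0.81] q [-0.63  0.67  0.7   1.97 -0.64  0.73 -0.75]
shift cm in tool axes [-0.03  1.07  0.02]
pred [[377.15610433 249.01169979]
 [376.84279925 251.90433799]]
```

View pics/s13_c340_190_9.png

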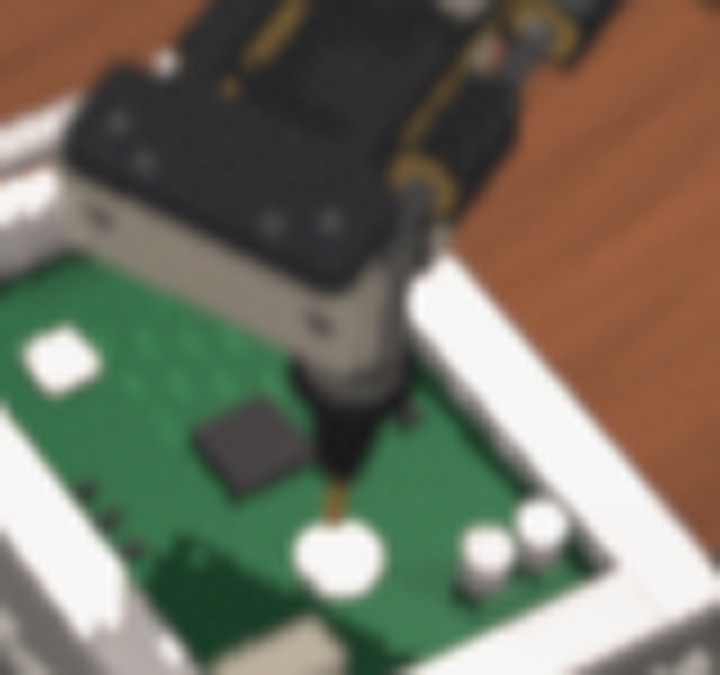

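Call:
{"name": "servo_tool", "arguments": {"increments": [{"rx": 0,"ry": 0,"rz": 0,"x": 0,"y": 0.2,"z": 0,"grip": 1.5},{"rx": 0,"ry": 0,"rz": 0,"x": 0,"y": 0.2,"z": 0,"grip": 1.5},{"rx": 0,"ry": 0,"rz": 0,"x": 0,"y": 0.2,"z": 0,"grip": 1.5},{"rx": 0,"ry": 0,"rz": 0,"x": 0,"y": 0.2,"z": 0,"grip": 1.5},{"rx": 0,"ry": 0,"rz": 0,"x": 0,"y": 0.1,"z": 0,"grip": 1.5},{"rx": 0,"ry": 0,"rz": 0,"x": 0,"y": 0.1,"z": 0,"grip": 1.5},{"rx": 0,"ry": 0,"rz": 0,"x": 0,"y": 0.1,"z": 0,"grip": 1.5},{"rx": 0,"ry": 0,"rz": 0,"x": 0,"y": 0.1,"z": 0,"grip": 1.5},{"rx": 0,"ry": 0,"rz": 0,"x": 0,"y": 0.1,"z": 0,"grip": 1.5},{"rx": 0,"ry": 0,"rz": 0,"x": 0,"y": 0,"z": 0,"grip": 1.5}]}}

```text
time: 23.05
eef_pos: [607.8, 60.2, 307.7]
ee_rot: [-1.361, 0.935, -0.935]
ft_force: [0.1, -0.4, 1.4]
opening: 23.5
```

```bash
python3 - <<'E'
from h import *
delta([607.8,60.4,33],276.7)
F=[]
for i in range(8):
    d=arm.read_camera('scene'); F.append(arm.sense()['ft_force'])
print(np.mean(F,0),np.std(F,0))
d=snap('scene','s14');crop('s14',340,190,80,75,9)
E
```

```text
t 23.05 tcp [607.8  60.2 307.7] grasp [607.8  60.2 140.4] tip [607.9  60.2 121.7] open 23.5
tool axes (cols x,y,z)
 [[ 0.359  0.     0.933]
 [-0.933 -0.     0.359]
 [ 0.    -1.     0.   ]]
F [ 0.09 -0.41  1.41] q [-0.62  0.68  0.68  1.98 -0.65  0.71 -0.74]
shift cm in tool axes [-0.02 -0.2   0.  ]
[ 0.02804084 -0.07098119  0.22295485] [0.37750039 0.26134577 0.60206024]
```

View pics/s14_c340_190_9.png

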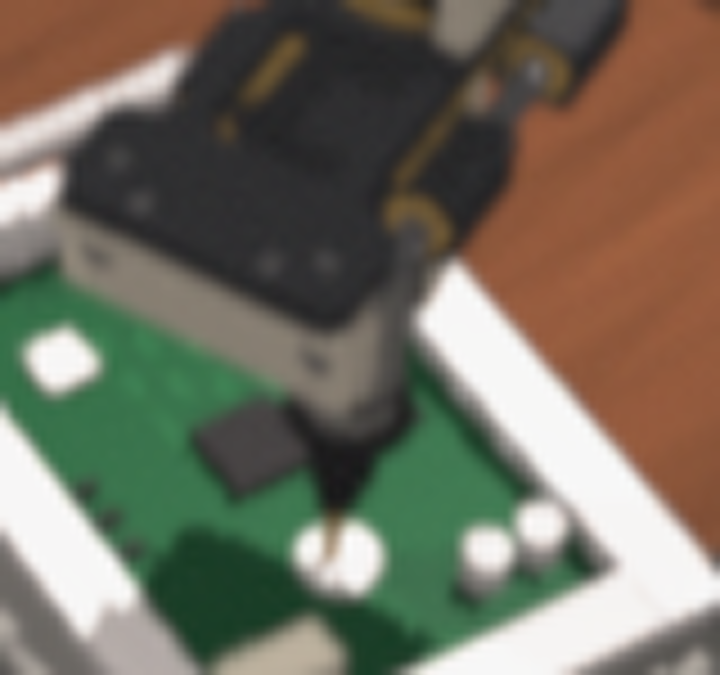

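```bash
python3 - <<'E'
from h import *
d=load('s14')
c=lambda P:((proj(d,P)-[340,190]+.5)*9).round(0)
ax=[[607.8,60.2,z] for z in (33,52,88,94,97)]; print('axis at tip, nose end, collar',c(ax).tolist())
print('5mm x,y',(c([[612.8,60.2,33],[607.8,65.2,33]])-c([[607.8,60.2,33]])).tolist())
print(arm.sense()['time'])
i=d['color'][190+50:190+75-5,340+25:340+52]; cv2.imwrite('pics/z14.png',cv2.resize(i[:,:,::-1],None,fx=28,fy=28,interpolation=cv2.INTER_CUBIC)[:, :800])
t=snap('top','t14');crop('t14',240,180,70,60,10)
E
```

```text
axis at tip, nose end, collar [[335.0, 562.0], [341.0, 516.0], [353.0, 426.0], [355.0, 410.0], [356.0, 402.0]]
5mm x,y [[13.0, 13.0], [16.0, -9.0]]
23.5
```

View pics/z14.png

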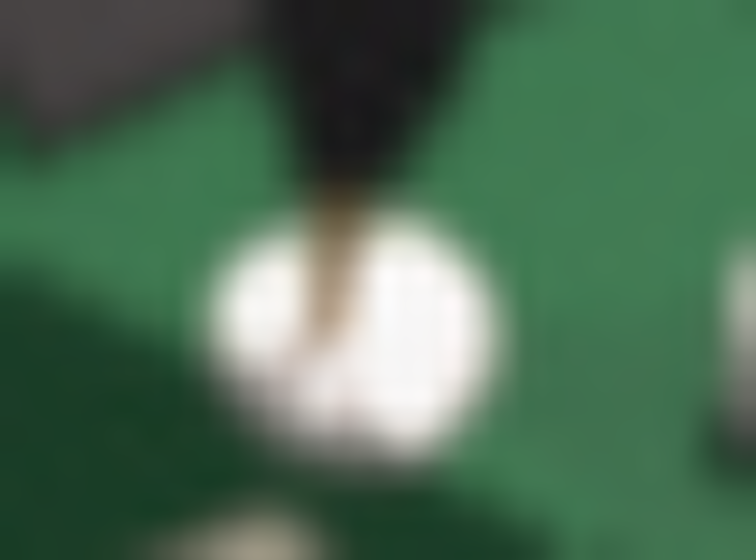

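View pics/t14_c240_180_10.png

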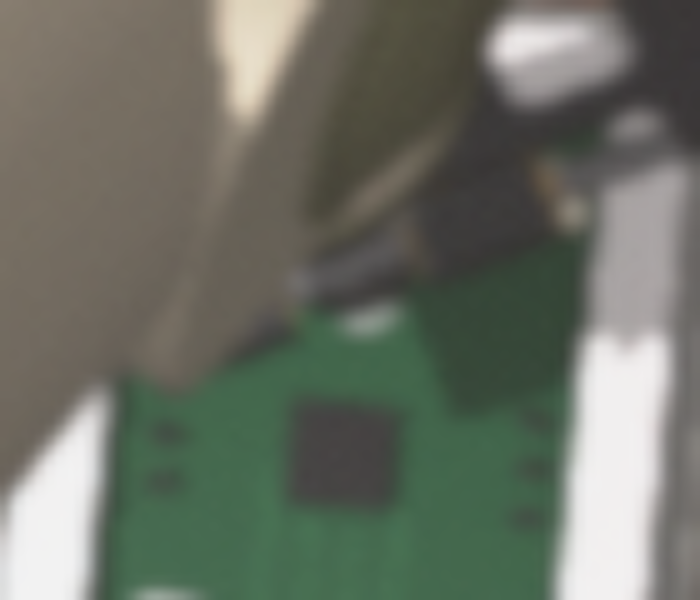

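Call:
{"name": "servo_tool", "arguments": {"increments": [{"rx": 0,"ry": 0,"rz": 0,"x": 0,"y": -0.2,"z": 0,"grip": 1.5},{"rx": 0,"ry": 0,"rz": 0,"x": 0,"y": -0.3,"z": 0,"grip": 1.5},{"rx": 0,"ry": 0,"rz": 0,"x": 0,"y": -0.2,"z": 0,"grip": 1.5},{"rx": 0,"ry": 0,"rz": 0,"x": 0,"y": 0,"z": 0.05,"grip": 1.5},{"rx": 0,"ry": 0,"rz": 0,"x": 0,"y": 0,"z": 0.05,"grip": 1.5},{"rx": 0,"ry": 0,"rz": 0,"x": 0,"y": 0,"z": 0.06,"grip": 1.5},{"rx": 0,"ry": 0,"rz": 0,"x": 0,"y": 0,"z": 0,"grip": 1.5},{"rx": 0,"ry": 0,"rz": 0,"x": 0,"y": 0,"z": 0,"grip": 1.5},{"rx": 0,"ry": 0,"rz": 0,"x": 0,"y": 0,"z": 0,"grip": 1.5},{"rx": 0,"ry": 0,"rz": 0,"x": 0,"y": 0,"z": 0,"grip": 1.5}]}}

```text
time: 24.55
eef_pos: [609.3, 60.8, 314.7]
ee_rot: [-1.361, 0.935, -0.935]
ft_force: [0.7, 0.1, -1.1]
opening: 23.6
```

```bash
python3 - <<'E'
from h import *
F=[]
for i in range(24):
    d=arm.read_camera('scene'); F.append(arm.sense()['ft_force'])
print(np.mean(F,0),np.std(F,0)/5)
delta([607.8,60.4,33],276.7)
E
```

```text
[-0.13166637  0.16170705 -0.74482484] [0.0817012  0.09063499 0.10615402]
t 25.75 tcp [609.3  60.8 314.7] grasp [609.3  60.8 147.4] tip [609.3  60.8 128.7] open 23.8
tool axes (cols x,y,z)
 [[ 0.359  0.     0.933]
 [-0.933  0.     0.359]
 [-0.    -1.     0.   ]]
F [ 0.59 -0.04 -1.74] q [-0.63  0.68  0.69  1.97 -0.64  0.72 -0.75]
shift cm in tool axes [-0.02  0.5  -0.15]
```

Call:
{"name": "servo_tool", "arguments": {"increments": [{"rx": 0,"ry": 0,"rz": 0,"x": 0,"y": 0.1,"z": 0,"grip": 1.5},{"rx": 0,"ry": 0,"rz": 0,"x": 0,"y": 0.2,"z": 0,"grip": 1.5},{"rx": 0,"ry": 0,"rz": 0,"x": 0,"y": 0.1,"z": 0,"grip": 1.5},{"rx": 0,"ry": 0,"rz": 0,"x": 0,"y": 0.1,"z": 0,"grip": 1.5},{"rx": 0,"ry": 0,"rz": 0,"x": 0,"y": 0.1,"z": 0,"grip": 1.5},{"rx": 0,"ry": 0,"rz": 0,"x": 0,"y": 0.1,"z": 0,"grip": 1.5},{"rx": 0,"ry": 0,"rz": 0,"x": 0,"y": 0.1,"z": 0,"grip": 1.5},{"rx": 0,"ry": 0,"rz": 0,"x": 0,"y": 0.1,"z": 0,"grip": 1.5},{"rx": 0,"ry": 0,"rz": 0,"x": 0,"y": 0.1,"z": 0,"grip": 1.5},{"rx": 0,"ry": 0,"rz": 0,"x": 0,"y": 0,"z": 0,"grip": 1.5}]}}

```text
time: 26.75
eef_pos: [609.3, 60.7, 304.7]
ee_rot: [-1.361, 0.935, -0.935]
ft_force: [-1.2, -0.8, 0.8]
opening: 23.6
```

```bash
python3 - <<'E'
from h import *
F=[]
for i in range(40):
    d=arm.read_camera('scene'); F.append(arm.sense()['ft_force'])
print(np.mean(F,0),np.std(F,0)/6.3)
delta([607.8,60.4,33],276.7)
d=snap('scene','s15')
i=d['color'][235:262,362:390]; cv2.imwrite('pics/z15.png',cv2.resize(i[:,:,::-1],None,fx=22,fy=22,interpolation=cv2.INTER_CUBIC))
crop('s15',250,100,200,150,4)
E
```

```text
[-0.29212618 -0.09354217  1.11807023] [0.07191599 0.08349561 0.0809021 ]
t 28.75 tcp [609.3  60.8 304.8] grasp [609.3  60.7 137.5] tip [609.3  60.7 118.8] open 23.5
tool axes (cols x,y,z)
 [[ 0.359  0.     0.933]
 [-0.933 -0.     0.359]
 [ 0.    -1.     0.   ]]
F [-0.67 -0.25  2.14] q [-0.62  0.69  0.68  1.98 -0.66  0.71 -0.74]
shift cm in tool axes [-0.02 -0.49 -0.15]
```

View pics/z15.png

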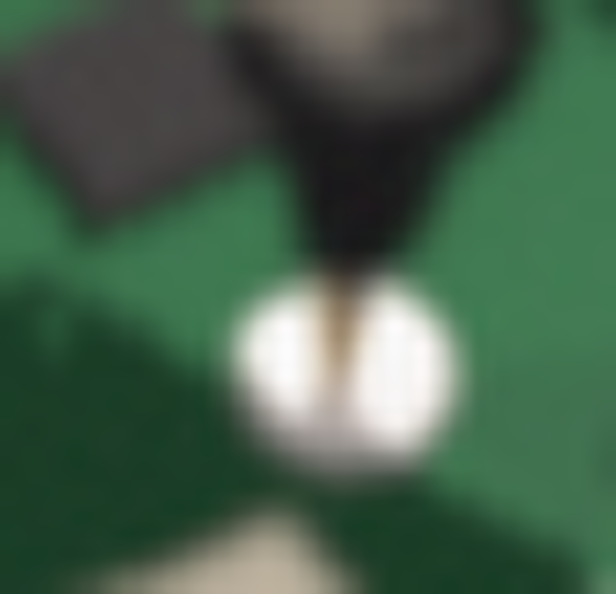

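View pics/s15.png

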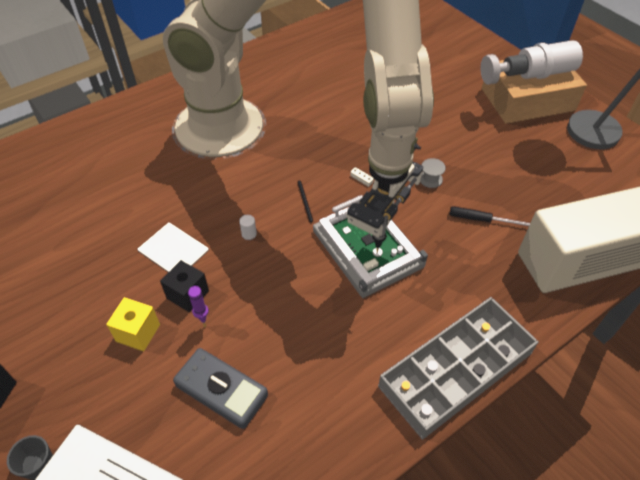

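```bash
python3 - <<'E'
from h import *
state(); print(arm.hand_in())
E
```

```text
t 28.8 tcp [609.3  60.8 304.8] grasp [609.3  60.8 137.5] tip [609.3  60.8 118.8] open 23.8
tool axes (cols x,y,z)
 [[ 0.359  0.     0.933]
 [-0.933 -0.     0.359]
 [ 0.    -1.     0.   ]]
F [ 0.16 -0.22  1.43] q [-0.62  0.69  0.68  1.98 -0.66  0.71 -0.74]
the job is handed in; nothing more can be done
None
```

I lowered the hold-down frame onto its stop first. Then I drew the probe from the black holder and pressed its needle on the middle of the round pad. I handed in at 28.8 s with the robot still holding the probe there.

**Frame:** it is down flat. At the stop the fingertip on the bar read 73.7 mm, against 74 mm expected. Two parts of the lowering were not as gentle as I wanted:
- **Slip on the first try:** my hinge estimate was about 7 mm off, so the fingers slipped off the near side of the bar. They pressed sideways on it with about 21 N before I backed off and started again.
- **Final press:** it reached about 35 N on the stop before I lifted off.

**Probe:**
- **Position:** the last enlarged picture shows the needle end within about half a pixel (under 1 mm) of the pad centre. This came after I lifted off once and shifted it about 1.7 mm. The top view of the pad was blocked by the arm, so only one camera confirms the position.
- **Uprightness:** the tool points straight down. In the picture after first contact the probe's line matched vertical.
- **Needle travel:** about half way in. The height gives 4.9 mm and the spring force, about 1.9 N, gives 4.2 mm, give or take 0.4 mm.

Nothing else looks moved in the last full scene picture.

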